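# Hang the washed caddies and foot files to dry

## Task

The wash caddies and foot files are to dry on the pegboard. First move the air dryer's lever all the way to its off end, the end nearest the robot; then hang every caddy by its handle on one of the double hooks and every foot file by its eye on one of the single pegs, and last set the dryer to half power by standing its lever straight up. Do not knock over any of the other things on the counter.

Things in the scene. Friction and masses are not known exactly. Their poses are not given: they have to be found in the camera images.
- board: white pegboard on a foot, oblique, at the left; 470 mm wide (y), top edge 240 mm high. Its front face is the plane x = 0 of its frame and looks to -x; origin at the counter. Along its upper part, in a row (own y): double hooks at -190 and -70 mm, single pegs at +60 and +160 mm, all 8 mm thick steel rod. Flat tweezers and a nail clipper on its face stay
- hook1 (a point): double hook 1 (board y = -190 mm): where the centre of a caddy's bar comes to rest, 213 mm high, 65 mm in front of the board; axes as the board's. Two level prongs, axes at y = +/-27 mm and 8 mm below this point, reach 90 mm out from the board and end in upturned tips whose tops are 12 mm above this point (to pass over them a bar's centre must be 17 mm or more above it)
- hook2 (a point): double hook 2 (board y = -70 mm): where the centre of a caddy's bar comes to rest, 213 mm high, 65 mm in front of the board; axes as the board's. Two level prongs, axes at y = +/-27 mm and 8 mm below this point, reach 90 mm out from the board and end in upturned tips whose tops are 12 mm above this point (to pass over them a bar's centre must be 17 mm or more above it)
- peg1 (a point): single peg 1 (board y = 60 mm): where the centre of a file's eye comes to rest, 40 mm in front of the board and 206 mm high; axes as the board's. The straight round peg, 8 mm thick, leaves the board at 205 mm height and rises evenly to 225 mm at its free end 75 mm in front of the board (its axis passes 9 mm above this point)
- peg2 (a point): single peg 2 (board y = 160 mm): where the centre of a file's eye comes to rest, 40 mm in front of the board and 206 mm high; axes as the board's. The straight round peg, 8 mm thick, leaves the board at 205 mm height and rises evenly to 225 mm at its free end 75 mm in front of the board (its axis passes 9 mm above this point)
- lever (a joint): angle of the dryer's lever, rad: 0 = fully over to the dryer's -x end, nearest the robot (off); 0.7 = straight up (half power, by the long thin mark); 1.4 = fully over to the far end (full). Stiff: stays where it is left
- lever_grip (a point): centre of the lever's black cross grip, a cylinder 20 mm thick and 30 mm long lying along the dryer's y, 85 mm from the hinge
- lever_hinge (a point): centre of the lever's hinge, 66 mm above the counter, in a white air dryer 120 by 100 by 72 mm that is fixed to the counter; axes: the dryer's, x from the off end to the full end, y along the hinge
- caddy1: white open plastic caddy, 80 (x) by 90 mm (y), walls 55 mm high, with a rigid steel bail handle: uprights at y = +/-41 mm and a level top bar along y, 90 mm long, 10 mm wide (x), 8 mm high, its centre 134 mm above the underside; the window under the bar is 74 mm wide, 75 mm high. Origin: centre of the underside. Symmetric under a half turn; may be absent
- caddy1_bar (a point): centre of the handle bar of caddy1
- caddy2: white open plastic caddy, 80 (x) by 90 mm (y), walls 55 mm high, with a rigid steel bail handle: uprights at y = +/-41 mm and a level top bar along y, 90 mm long, 10 mm wide (x), 8 mm high, its centre 134 mm above the underside; the window under the bar is 74 mm wide, 75 mm high. Origin: centre of the underside. Symmetric under a half turn; may be absent
- caddy2_bar (a point): centre of the handle bar of caddy2
- file1: flat wooden foot file upright in a slot of the stand, eye uppermost; 181 mm tall, 10 mm thick (x), 44 mm wide (y), waist 28 mm wide from 100 to 135 mm height; above it a head 44 mm wide with a square 26 mm eye through it along x, centred 158 mm above the foot. Origin: centre of the foot. Symmetric under a half turn; may be absent
- file1_eye (a point): centre of the eye of file1
- file2: flat wooden foot file upright in a slot of the stand, eye uppermost; 181 mm tall, 10 mm thick (x), 44 mm wide (y), waist 28 mm wide from 100 to 135 mm height; above it a head 44 mm wide with a square 26 mm eye through it along x, centred 158 mm above the foot. Origin: centre of the foot. Symmetric under a half turn; may be absent
- file2_eye (a point): centre of the eye of file2
- stand: clear acrylic stand fixed to the counter, 100 mm (x) by 62 mm (y), 66 mm high, with two slots at x = -30 and +30 mm, 52 mm (y) by 13 mm (x), floor 6 mm high. Origin: centre of the underside
- pill_bottle: bystander: blue plastic pill bottle with white cap, 50 mm diameter, 85 mm tall; origin under its centre
- tumbler: bystander: sage ceramic tumbler, 72 mm diameter, 88 mm tall; origin under its centre
- cream_jar: bystander: low white jar with lid, 66 mm diameter, 55 mm tall; origin under its centre

How it is judged:
By the outcome, as a careful person would: the job done as asked, in the order asked, and still so for the second after the job is handed in, with the robot touching nothing.
Of caddy1, caddy2, file1, file2 only 3 to 4 are there at a start; the rules pass over those that are not, and their reading is None.
At some moment in a run one of caddy1, caddy2 may be knocked a few centimetres aside while the robot is not near it.
It also fails if it takes over 210 s, if anything falls off the work surface, if the arm or the gripper's body presses on something with over 40 N, if the wrist force passes 120 N, or if a joint passes its speed limit or range.

## Robot

A 6-joint arm with a two-finger parallel gripper is mounted at the origin on the work surface. World frame = base frame: x ahead of the robot, y to its left, z up, the work surface at z = 0. Lengths are in mm, angles in rad, forces in N, time in s.
With the tool pointing down it reaches from about 400 to 925 mm from the base axis. Payload 12.5 kg.
Tool frame: the origin (TCP) lies between the finger pads; the fingertips stand env.tip_extent ahead of it and the grasp point (between the pads) lies 11 mm behind it (env.tip_extent is the distance from the TCP to the fingertips, in mm); z points along the fingers, y is the line along which they close (so a half turn about z gives the same grasp; the last joint's range is limited). The gripper opens to 95 mm and grips with 3 to 60 N. Pads are 20 mm wide; open, the fingers measure 119 mm over their backs; the gripper's body (75 mm by 180 mm) begins 59 mm behind the grasp point.
Start: joints at [-1.287, 0.491, 1.559, -0, 1.092, -0.106], TCP at [237.526, -578.124, 222.661] pointing down, gripper open.
Joint ranges: [-3.1, 3.1], [-0.84, 2.19], [0.05, 2.79], [-1.13, 4.28], [0.06, 2.93], [-2.69, 2.69]. Speed limits (rad/s): [2.22, 2.22, 2.79, 3.14, 3.14, 3.14].

## Interface

Orientations are given as [roll, pitch, yaw] about the fixed x, y, z axes, in that order (R = Rz(yaw) Ry(pitch) Rx(roll)).
In Python, from cell import env gives the robot as it stands.
- The arm moves only by the tool carry_out, never from a script. Its argument "motion" is a list of rows, each a list of 5 numbers: the shift along the tool's x, y, z in mm, then the turn about the tool's z in degrees, then the closure, from 0 (fully open) to 1 (shut). A call has 1 to 12 rows; each row shifts and turns the commanded pose from where the row before left it, along the tool's axes as they then stand; what a row does not reach is not made up. A row lasts 1/10 s, in which the tool goes at most 50 mm and 8.59 degrees, less where a joint would pass 70% of its speed; a pose out of reach is approached as far as the arm can. A call with a gripper value outside its range is refused whole. The fingers move at their own pace and stop on an object; the grip force is fixed at half the most. Time passes only in rows, so rows that do not move let the fingers close. It gives the time, the measured TCP pose, the force, the opening and the grip force at its end, in the units of the state.
- env.state(): the state, without advancing time (a new reading comes with each control period).
- env.read_camera(name): name is "side" or "top"; returns a dict with "color" (420x560x3 uint8, red, green, blue), "K" (3x3 intrinsics, pixels), "R" (3x3) and "t" (3): a world point X has camera coordinates R X + t. Camera axes: x right, y down, z forward; pixel columns grow to the right and rows downward; lengths in mm; the calibration is good to about 2 mm. A picture is of the moment at which its call begins. There is no depth.
- env.job_done(): hands the job in; it is judged then, once.
The state is a dict: "t": time; "joints": joint angles; "qvel": joint speeds; "tau": joint torques, N m; "eef_pos": TCP position; "tcp_rot": TCP orientation; "ft_force": force on the tool from outside, world axes, zero at the start; "moment": the same for the moment, N m; "opening": opening from 0.0 (shut) to 1.0 (fully open); "grip_force": force on a finger pad.
Only numpy, scipy, OpenCV 4.12 (cv2) and the standard library are available. Lean on these libraries where they do the work, as an engineer would, in place of code of your own. Each camera call takes 0.05 s, during which the arm holds its last target. There are 200 camera calls.

## Working session

There is one attempt and no reset: what is moved stays moved. The work goes in short steps, Python scripts to look and compute and a tool call to move; the robot and the scene stay as the last step left them, time stands still between calls to the robot, and variables do not carry over. Pictures are saved under pics/ and viewed, at most 14 in all, crops included, and the job is handed in when it is done.

Besides the shell and the picture viewer there is one more tool, called after ">>>" as name(argument=value, ...) on one line, values as JSON. carry_out: Moves the arm, as the interface text tells. Its arguments: {"type":"object","properties":{"motion":{"type":"array"}},"required":["motion"]}

```bash
ls; mkdir -p pics; python3 - <<'E'
from cell import env
import cv2,numpy as np
print(env.state(), env.tip_extent)
for n in("side","top"):
    c=env.read_camera(n); cv2.imwrite(f"pics/{n}0.png",c["color"][...,::-1]); np.savez(f"{n}.npz",**c)
    print(n,c["K"].tolist(),c["R"].round(4).tolist(),c["t"].tolist())
E
```

```text
pics
{'t': 0.0, 'joints': array([-1.28658743e+00,  4.91543790e-01,  1.55945199e+00, -1.20762404e-05,
        1.09171448e+00, -1.05593832e-01]), 'qvel': array([ 3.01235080e-04,  1.32013796e-03, -1.38984151e-03,  8.69374264e-05,
       -1.13130436e-03, -1.29894149e-03]), 'tau': array([ 2.39918532e-03, -6.12644148e+01, -2.58175617e+01,  6.92441245e-02,
        4.82554967e-02, -1.19432270e-04]), 'eef_pos': array([ 237.4577461 , -577.8734704 ,  222.07067026]), 'tcp_rot': array([-3.14048014e+00, -1.07143041e-04,  3.89808244e-01]), 'ft_force': array([-0.76954739,  0.16585494,  0.31484117]), 'moment': array([-0.01927154,  0.02110776,  0.02596191]), 'grip_force': 0.0, 'opening': 1.0022151768176064} 8.0
side [[513.9380897425877, 0.0, 282.45485575530654], [0.0, 513.9380897425877, 216.47025145258056], [0.0, 0.0, 1.0]] [[-0.9865, -0.1636, 0.0066], [-0.0909, 0.5138, -0.8531], [0.1362, -0.8422, -0.5217]] [549.7132328238656, 142.28902167703225, 1412.7637112900795]
top [[383.4609541564682, 0.0, 287.0367008722778], [0.0, 383.4609541564682, 212.56544529747327], [0.0, 0.0, 1.0]] [[0.0146, -0.9995, 0.0262], [-0.9957, -0.0169, -0.0907], [0.0911, -0.0248, -0.9955]] [2.575004570313301, 566.4678730210951, 1012.762604448862]
```

View pics/side0.png

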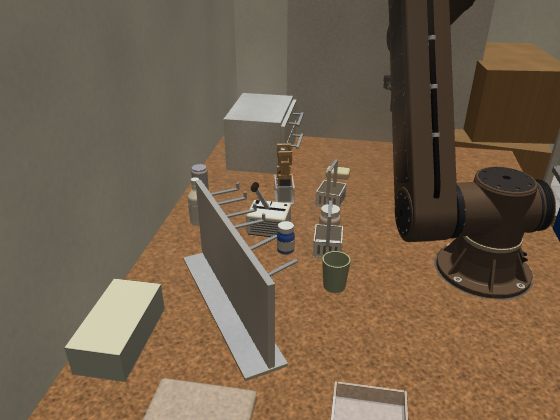

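View pics/top0.png

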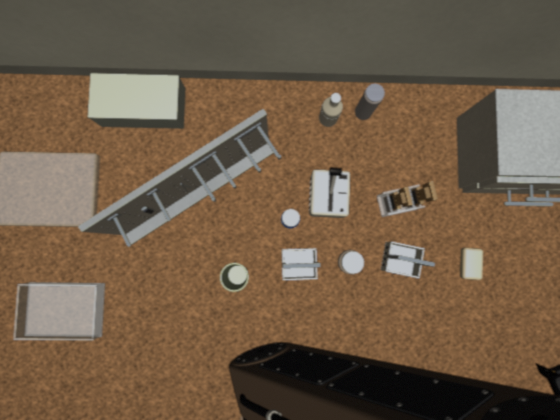

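The top view shows the board at upper left (80–280, 110–245), the dryer at (331,192), the stand with two files at (405,198), and caddies at (300,264) and (405,260). The bystanders are the pill bottle (291,218), the jar (352,262) and the tumbler (235,277). I'll enlarge it to measure.

```bash
python3 - <<'E'
import cv2,numpy as np
def crop(n,x0,y0,w,h,s,out):
    c=np.load(n+".npz")["color"][y0:y0+h,x0:x0+w,::-1]
    c=cv2.resize(c,None,fx=s,fy=s,interpolation=cv2.INTER_CUBIC)
    for i in range(0,w,20): cv2.putText(c,str(x0+i),(i*s,8),0,.3,(0,255,255)); cv2.line(c,(i*s,8),(i*s,14),(0,255,255))
    for i in range(0,h,20): cv2.putText(c,str(y0+i),(0,i*s),0,.3,(0,255,255)); cv2.line(c,(20,i*s),(26,i*s),(0,255,255))
    cv2.imwrite(out,c)
crop("top",270,155,180,135,4,"pics/a.png")
crop("side",180,130,190,150,4,"pics/b.png")
crop("top",80,100,210,155,3,"pics/c.png")
E
```

```text
(no output)
```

View pics/a.png

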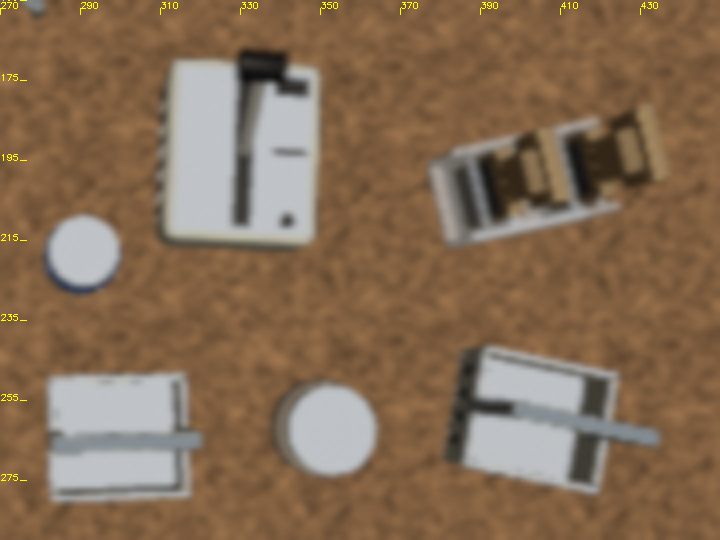

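View pics/b.png

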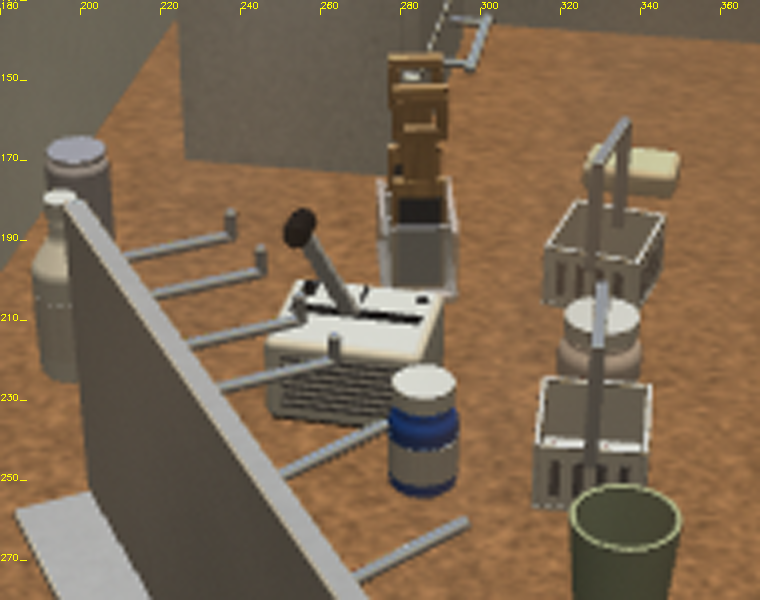

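View pics/c.png

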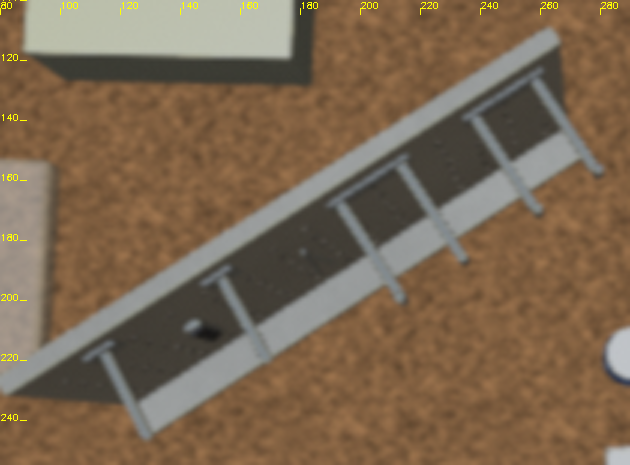

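The crops give usable pixel positions: prong tips, bars, rims and dryer corners. The files and the lever need more zoom.

```bash
python3 - <<'E'
import cv2,numpy as np
T=np.load("top.npz")["color"][:,:,::-1];S=np.load("side.npz")["color"][:,:,::-1]
def z(im,x0,y0,w,h,s=8):
    c=cv2.resize(im[y0:y0+h,x0:x0+w],None,fx=s,fy=s,interpolation=cv2.INTER_LINEAR)
    for i in range(0,w,10): cv2.putText(c,str(x0+i),(i*s,8),0,.3,(0,255,255)); cv2.line(c,(i*s,8),(i*s,14),(0,255,255))
    for i in range(0,h,10): cv2.putText(c,str(y0+i),(0,i*s),0,.3,(0,255,255)); cv2.line(c,(20,i*s),(26,i*s),(0,255,255))
    return c
o=np.zeros((600,800,3),np.uint8)
def p(c,x,y): o[y:y+c.shape[0],x:x+c.shape[1]]=c
p(z(T,375,177,65,42),0,0); p(z(S,273,140,24,70),540,0); p(z(S,245,178,32,30),0,350); p(z(T,322,163,33,30),265,350)
cv2.imwrite("pics/d.png",o)
E
```

```text
(no output)
```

View pics/d.png

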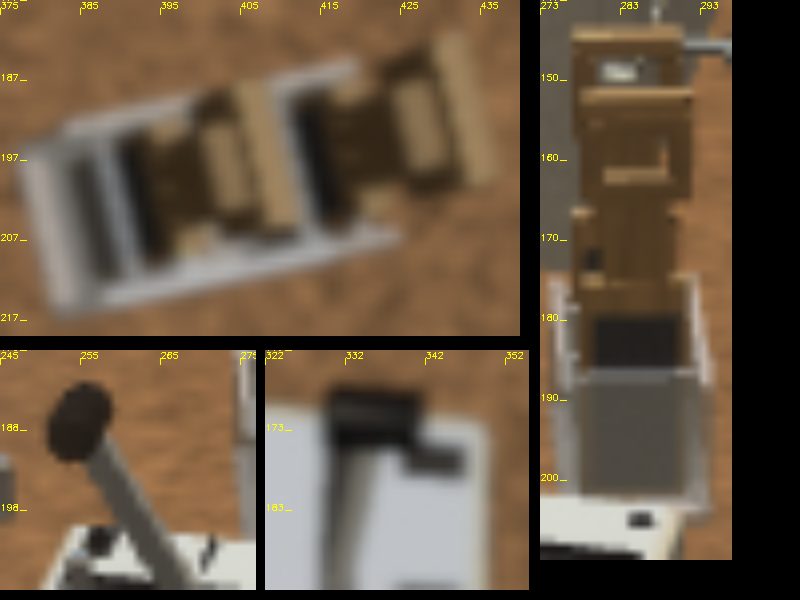

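Top and side together give the file heads' top edges: top view (433,190.6) and (408.4,196.4), side view (284,144.3) and (285,152.1). The lever grip is at top (336,171), side (255,187). I'll fit everything now.

```bash
cat > h.py <<'E'
import numpy as np
from scipy.optimize import least_squares
C={n:np.load(f"{n}.npz") for n in("top","side")}
def proj(n,X):
    c=C[n];p=(np.atleast_2d(X)@c["R"].T+c["t"])@c["K"].T
    return p[:,:2]/p[:,2:]
def tri(a,b):
    f=lambda X:np.r_[proj("top",X)[0]-a,proj("side",X)[0]-b]
    r=least_squares(f,[600,0,100]);return r.x.round(1),r.fun.round(1)
def fit(obs,x0):
    "obs: list (cam,local xyz,pix); pose x,y,yaw,z"
    def f(p):
        c,s=np.cos(p[2]),np.sin(p[2]);out=[]
        for n,l,u in obs:
            X=[p[0]+c*l[0]-s*l[1],p[1]+s*l[0]+c*l[1],l[2]+p[3]]
            out+=list(proj(n,X)[0]-u)
        return np.array(out)
    r=least_squares(f,x0,loss="soft_l1",x_scale=[100,100,1,100]);return r.x.round(3),f(r.x).round(1).reshape(-1,2).tolist()
E
python3 - <<'E'
from h import *
c=lambda x,y:(80+x/3,100+y/3); a=lambda x,y:(270+x/4,155+y/4); b=lambda x,y:(180+x/4,130+y/4)
L=[(-88,-217,225),(-88,-163,225),(-88,-97,225),(-88,-43,225),(-75,60,227),(-75,160,227)]
t=[c(600,170),c(538,211),c(463,260),c(401,300),c(264,360),c(147,437)]
s=[b(231,211),b(261,247),b(299,297),b(335,336),b(388,427),b(466,520)]
print("tips");[print(tri(*q)) for q in zip(t,s)]
print("board",*fit([("top",l,u) for l,u in zip(L,t)]+[("side",l,u) for l,u in zip(L,s)],[700,300,-.5,0]))
def cad(y0,tb,tr,sb,sr):
    L=[(0,45,138),(0,-45,138)];R=[(40,45,55),(40,-45,55),(-40,-45,55),(-40,45,55)]
    o=[("top",l,a(*u)) for l,u in zip(L+R,tb+tr)]+[("side",l,b(*u)) for l,u in zip(L+R,sb+sr)]
    print("caddy",*fit(o,[450,y0,0,0])); print([tri(a(*p),b(*q)) for p,q in zip(tb,sb)])
cad(-250,[(515,408),(658,438)],[(482,347),(617,373),(598,492),(465,465)],[(598,163),(628,122)],[(545,248),(578,200),(665,216),(635,272)])
cad(0,[(50,440),(202,440)],[(48,377),(186,374),(188,495),(50,500)],[(598,345),(600,285)],[(536,443),(541,378),(651,384),(645,448)])
print("file far",tri((433,190.6),(284,144.3)),"near",tri((408.4,196.4),(285,152.1)))
d=lambda x,y:(375+x/8,177+y/8)
S=[(-50,31,66),(-50,-31,66)]
# stand z66 corners: left end seen top
print("lever grip",tri(a(264,65),b(300,228)))
D=[(60,50,72),(60,-50,72),(-60,-50,72),(-60,50,72)]
print("dryer",*fit([("top",l,a(*u)) for l,u in zip(D,[(172,60),(318,67),(312,243),(165,238)])]+[("side",l,b(*u)) for l,u in zip(D[1:3],[(305,284),(443,293)])],[600,-100,0,0]))
# top down stand
def rayz(n,u,z):
    q=C[n];d=q["R"].T@np.linalg.inv(q["K"])@[*u,1];o=-q["R"].T@q["t"];return (o+d*(z-o[2])/d[2]).round(1)
print("stand top corners",[rayz("top",d(*p),66) for p in[(20,160),(60,315),(355,60),(400,235)]])
print("files ztop187",rayz("top",(433,190.6),187),rayz("top",(408.4,196.4),187),rayz("side",(284,144.3),187),rayz("side",(285,152.1),187))
print("pill",rayz("top",a(84,250),85),"jar",rayz("top",a(332,430),55),"tumbler",rayz("top",(236,275),88))
E
```

```text
tips
(array([673.2,  33.8, 220.1]), array([ 0.,  0., -0., -0.]))
(array([641.9,  79.2, 220.3]), array([-0. , -0.2,  0.2,  0. ]))
(array([605. , 133.7, 218. ]), array([-0. , -0.3,  0.4,  0.1]))
(array([574. , 177.9, 219.6]), array([-0. , -0.2,  0.2,  0. ]))
(array([526.6, 274.3, 223.4]), array([ 0. ,  0.5, -0.5, -0.1]))
(array([470.8, 354.6, 224.9]), array([ 0. ,  0.1, -0.1, -0. ]))
board [ 6.22878e+02  2.63975e+02  5.97000e-01 -4.37100e+00] [[-0.5, 0.5], [-0.3, -0.1], [-0.4, -0.4], [-0.6, -0.4], [1.5, 0.3], [0.6, 0.1], [0.3, 0.1], [0.2, 0.0], [0.4, -0.7], [-0.0, -0.1], [-0.5, -0.5], [-0.2, 0.7]]
caddy [ 4.43920e+02 -3.02279e+02 -1.87000e-01 -7.78500e+00] [[-0.3, 0.3], [0.2, 0.3], [0.7, -0.1], [0.1, 0.2], [-0.2, 0.4], [-0.3, 0.3], [-0.6, 0.6], [-0.7, -0.5], [-0.6, 0.3], [-1.1, 0.4], [0.0, 0.3], [0.7, -1.5]]
[(array([ 452.1, -258.1,  132.4]), array([ 0. ,  0.4, -0.6, -0. ])), (array([ 435.1, -346.9,  128.2]), array([ 0. ,  0.4, -0.6,  0. ]))]
caddy [ 4.29637e+02 -2.24710e+01  3.90000e-02 -3.63200e+00] [[0.3, 1.0], [-0.2, 0.0], [-0.0, -0.2], [-0.3, -0.3], [0.2, 0.3], [0.2, -0.0], [-0.6,
[... 201 characters left out ...]
)]
file far (array([ 608.6, -324.6,  182.2]), array([ 0. ,  0.3, -0.4, -0.1])) near (array([ 594.7, -266.8,  181.2]), array([ 0.,  0., -0., -0.]))
lever grip (array([ 659.1, -104.4,  136.1]), array([ 0. ,  0.4, -0.4, -0.1]))
dryer [ 6.16750e+02 -1.01564e+02 -2.90000e-02 -1.08380e+01] [[-0.5, -0.3], [0.6, -0.2], [0.8, 0.8], [-0.5, 0.3], [-3.0, -0.6], [0.4, 1.1]]
stand top corners [array([ 607.8, -224.7,   66. ]), array([ 556.9, -237.6,   66. ]), array([ 643.1, -336.4,   66. ]), array([ 585.2, -350.4,   66. ])]
files ztop187 [ 608.5 -322.6  187. ] [ 593.9 -264.8  187. ] [ 605.4 -313.5  187. ] [ 592.5 -254.1  187. ]
pill [548.5   2.7  85. ] jar [ 435.6 -162.    55. ] tumbler [401.8 138.3  88. ]
```

```bash
cat >> h.py <<'E'
def fit0(obs,x0):
    def f(p):
        c,s=np.cos(p[2]),np.sin(p[2])
        return np.concatenate([proj(n,[p[0]+c*l[0]-s*l[1],p[1]+s*l[0]+c*l[1],l[2]])[0]-u for n,l,u in obs])
    r=least_squares(f,x0,loss="soft_l1",x_scale=[100,100,1]);return r.x.round(3),f(r.x).round(1).reshape(-1,2).tolist()
def loc(p,l):
    c,s=np.cos(p[2]),np.sin(p[2]);return np.round([p[0]+c*l[0]-s*l[1],p[1]+s*l[0]+c*l[1]],1)
def rayz(n,u,z):
    q=C[n];d=q["R"].T@np.linalg.inv(q["K"])@[*u,1];o=-q["R"].T@q["t"];return (o+d*(z-o[2])/d[2]).round(1)
E
python3 - <<'E'
from h import *
c=lambda x,y:(80+x/3,100+y/3); a=lambda x,y:(270+x/4,155+y/4); d=lambda x,y:(375+x/8,177+y/8)
L=[(-90,-217,225),(-90,-163,225),(-90,-97,225),(-90,-43,225),(-75,60,227),(-75,160,227)]
t=[c(600,170),c(538,211),c(463,260),c(401,300),c(264,360),c(147,437)]
p,r=fit0([("top",l,u) for l,u in zip(L,t)],[700,300,.5]);print("board",p,r)
for n,l in dict(hook1=(-65,-190),hook2=(-65,-70),peg1=(-40,60),peg2=(-40,160)).items():print(n,loc(p,l))
R=[(0,45,138),(0,-45,138),(40,45,55),(40,-45,55),(-40,-45,55),(-40,45,55)]
for T in([(515,408),(658,438),(482,347),(617,373),(598,492),(465,465)],[(50,440),(202,440),(48,377),(186,374),(188,495),(50,500)]):
    print("caddy",*fit0([("top",l,a(*u)) for l,u in zip(R,T)],[450,0,0]))
D=[(60,50,72),(60,-50,72),(-60,-50,72),(-60,50,72)]
print("dryer",*fit0([("top",l,a(*u)) for l,u in zip(D,[(172,60),(318,67),(312,243),(165,238)])],[600,-100,0]))
print("slot",[rayz("top",a(*u),72) for u in[(243,225),(276,153),(305,153)]], "grip",[rayz("top",a(264,65),z) for z in(131,140,150)],[rayz("side",(255,187),z) for z in(131,140,150)])
S=[(-50,31,66),(-50,-31,66),(50,31,66),(50,-31,66)]
p,r=fit0([("top",l,d(*u)) for l,u in zip(S,[(60,315),(20,160),(400,235),(355,60)])],[600,-280,-1.4])
print("stand",p,r,loc(p,(-30,0)),loc(p,(30,0)))
E
```

```text
board [6.23222e+02 2.64117e+02 5.99000e-01] [[-0.1, 0.4], [0.1, -0.1], [-0.2, -0.2], [-0.4, -0.1], [0.9, 0.0], [-0.1, -0.0]]
hook1 [676.7  70.5]
hook2 [609.  169.7]
peg1 [556.4 291.1]
peg2 [500.  373.7]
caddy [ 4.44736e+02 -2.99474e+02 -1.78000e-01] [[-0.4, 0.2], [0.4, -0.1], [0.4, -0.3], [0.1, -0.3], [0.0, 0.1], [-0.4, 0.3]]
caddy [ 4.30157e+02 -2.21780e+01  3.10000e-02] [[0.2, 0.7], [-0.1, 0.0], [-0.0, -0.5], [-0.1, -0.3], [0.1, 0.4], [-0.1, -0.2]]
dryer [ 6.15564e+02 -9.98420e+01 -2.90000e-02] [[-0.8, -0.7], [0.7, -0.6], [0.9, 0.9], [-0.8, 0.4]]
slot [array([ 567.5, -100.8,   72. ]), array([ 615. , -122.2,   72. ]), array([ 615.3, -141.2,   72. ])] grip [array([ 661. , -105.1,  131. ]), array([ 659.2, -103.7,  140. ]), array([ 657.1, -102.2,  150. ])] [array([ 659.8, -113.4,  131. ]), array([656.1, -97. , 140. ]), array([652. , -78.8, 150. ])]
stand [ 608.665 -286.883   -1.743] [[1.7, -34.3], [2.9, 8.0], [-3.7, -17.2], [-1.6, 27.7]] [ 613.8 -257.3] [ 603.5 -316.4]
```

```bash
cat > plan.py <<'E'
"plan.py: prints rows for carry_out. args: x,y,z,yaw,closure,n ... waypoints (TCP)"
import sys,json,numpy as np
from cell import env
s=env.state();P=s["eef_pos"].copy();yaw=s["tcp_rot"][2];rows=[]
print("now",P.round(1),round(yaw,3),"open",round(s["opening"],3),"F",s["ft_force"].round(1),"t",s["t"])
for w in sys.argv[1:]:
    *g,yw,cl,n=map(float,w.split(","));n=int(n);g=np.array(g)
    for k in range(n):
        d=(g-P)/(n-k);dt=np.degrees((yw-yaw))/(n-k)
        a=np.array([np.cos(yaw),np.sin(yaw),0]);b=np.array([np.sin(yaw),-np.cos(yaw),0])
        r=[round(float(d@a)),round(float(d@b)),round(float(-d[2])),round(-dt,1 if abs(dt)<1 else 0),cl]
        rows.append(r);P=P+r[0]*a+r[1]*b-[0,0,r[2]];yaw-=np.radians(r[3])
for i in range(0,len(rows),12):print(json.dumps(rows[i:i+12]))
print("end",P.round(1),round(yaw,3))
E
python3 plan.py 450,-340,280,0.95,0,8 659,-104,240,1.54,0,9 659,-104,190,1.54,0,3
```

```text
now [ 237.5 -577.9  222.1] 0.39 open 1.002 F [ 0.6  0.1 -0.4] t 0.1
[[36, -17, -7, -4.0, 0.0], [37, -15, -7, -4.0, 0.0], [38, -12, -7, -4.0, 0.0], [39, -10, -7, -4.0, 0.0], [39, -7, -7, -4.0, 0.0], [40, -4, -8, -4.0, 0.0], [40, -1, -7, -4.0, 0.0], [39, 1, -8, -4.0, 0.0], [35, 4, 4, -4.0, 0.0], [35, 6, 5, -4.0, 0.0], [34, 8, 4, -4.0, 0.0], [33, 11, 5, -4.0, 0.0]]
[[33, 13, 4, -4.0, 0.0], [31, 15, 5, -3.0, 0.0], [31, 17, 4, -4.0, 0.0], [29, 19, 5, -3.0, 0.0], [29, 20, 4, -4.0, 0.0], [0, 0, 17, 0.0, 0.0], [0, 0, 17, 0.0, 0.0], [0, 0, 16, 0.1, 0.0]]
end [ 658.6 -103.6  190.1] 1.54
```

>>> carry_out(motion=[[36, -17, -7, -4, 0], [37, -15, -7, -4, 0], [38, -12, -7, -4, 0], [39, -10, -7, -4, 0], [39, -7, -7, -4, 0], [40, -4, -8, -4, 0], [40, -1, -7, -4, 0], [39, 1, -8, -4, 0], [35, 4, 4, -4, 0], [35, 6, 5, -4, 0], [34, 8, 4, -4, 0], [33, 11, 5, -4, 0]])

```text
t: 1.3
eef_pos: [543.9, -234.2, 262.3]
tcp_rot: [-3.141, 0.0, 1.231]
ft_force: [0.0, 0.3, 0.3]
opening: 0.999
grip_force: 0.0
```

>>> carry_out(motion=[[33, 13, 4, -4, 0], [31, 15, 5, -3, 0], [31, 17, 4, -4, 0], [29, 19, 5, -3, 0], [29, 20, 4, -4, 0], [0, 0, 17, 0, 0], [0, 0, 17, 0, 0], [0, 0, 16, 0, 0], [0, 0, 0, 0, 0]])

```text
t: 2.2
eef_pos: [657.7, -103.5, 188.2]
tcp_rot: [-3.137, -0.001, 1.542]
ft_force: [0.0, -0.4, 0.7]
opening: 1.0
grip_force: 0.0
```

```bash
cat > snap.py <<'E'
"snap.py out cam,x0,y0,w,h,s ... : composite of zooms side by side"
import sys,cv2,numpy as np
from cell import env
I={};t=[]
for a in sys.argv[2:]:
    n,*v=a.split(",");x0,y0,w,h,s=map(int,v)
    if n not in I:I[n]=env.read_camera(n)["color"][...,::-1]
    c=cv2.resize(I[n][y0:y0+h,x0:x0+w],None,fx=s,fy=s,interpolation=cv2.INTER_LINEAR)
    for i in range(0,w,10): cv2.putText(c,str(x0+i),(i*s,8),0,.3,(0,255,255)); cv2.line(c,(i*s,8),(i*s,14),(0,255,255))
    for i in range(10,h,10): cv2.putText(c,str(y0+i),(0,i*s),0,.3,(0,255,255)); cv2.line(c,(20,i*s),(26,i*s),(0,255,255))
    t.append(c)
H=max(c.shape[0] for c in t)
o=np.hstack([cv2.copyMakeBorder(c,0,H-c.shape[0],0,4,0) for c in t]);print(o.shape);cv2.imwrite(sys.argv[1],o)
E
python3 snap.py pics/e.png side,220,140,90,90,6; python3 plan.py 659,-104,128,1.54,0,4 659,-104,128,1.54,1,7
```

```text
(540, 544, 3)
now [ 658.3 -103.7  189.7] 1.542 open 1.0 F [ 1.  -0.3  0.7] t 2.25
[[0, 0, 15, 0.0, 0.0], [0, 0, 16, 0.0, 0.0], [0, 0, 15, 0.1, 0.0], [0, 1, 16, 0.0, 0.0], [0, 0, 0, 0.0, 1.0], [0, 0, 0, 0.0, 1.0], [0, 0, 0, 0.0, 1.0], [0, 0, 0, 0.0, 1.0], [0, 0, 0, 0.0, 1.0], [0, 0, 0, 0.0, 1.0], [0, 0, 0, 0.0, 1.0]]
end [ 659.3 -103.7  127.7] 1.54
```

View pics/e.png

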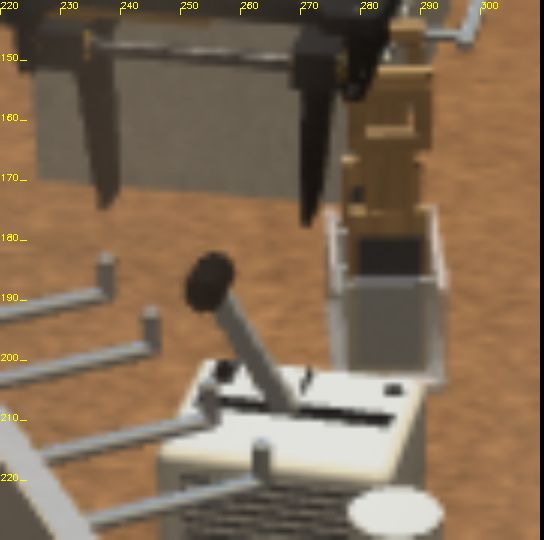

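The fingertips at (236.5,173) and (271,176) are centred over the grip at (255,187). I'll descend and grip.

>>> carry_out(motion=[[0, 0, 15, 0, 0], [0, 0, 16, 0, 0], [0, 0, 15, 0, 0], [0, 1, 16, 0, 0], [0, 0, 0, 0, 0.75], [0, 0, 0, 0, 0.75], [0, 0, 0, 0, 1], [0, 0, 0, 0, 1], [0, 0, 0, 0, 1], [0, 0, 0, 0, 1], [0, 0, 0, 0, 1]])

```text
t: 3.35
eef_pos: [659.7, -103.9, 128.8]
tcp_rot: [3.141, 0.0, 1.542]
ft_force: [0.2, -0.3, 0.3]
opening: 0.47
grip_force: 0.0
```

```bash
python3 - <<'E'
from h import *
print(proj("side",[[658.3+47.5,-103.7-1.4,181.7],[658.3-47.5,-103.7+1.4,181.7]]))
E
python3 plan.py
```

```text
[[238.61718482 171.7054768 ]
 [270.39227101 174.72645401]]
now [ 659.7 -103.9  128.8] 1.542 open 0.47 F [ 0.2 -0.3  0.3] t 3.35
end [ 659.7 -103.9  128.8] 1.542
```

>>> carry_out(motion=[[0, 0, 0, 0, 1], [0, 0, 0, 0, 1], [0, 0, 0, 0, 1], [0, 0, 0, 0, 1], [0, 0, 0, 0, 1], [0, 0, 0, 0, 1]])

```text
t: 3.95
eef_pos: [659.4, -103.8, 128.6]
tcp_rot: [-3.141, -0.0, 1.542]
ft_force: [-2.7, 0.3, 1.5]
opening: 0.275
grip_force: 26.2
```

```bash
python3 - <<'E'
import numpy as np
th=np.linspace(1.24,-0.03,19);x=615.5+85*np.sin(th-.7);z=66+85*np.cos(th-.7)
X=np.round(x-x[0]);Z=np.round(z-z[0])
print([[0,int(a),int(-b),0,1] for a,b in zip(np.diff(X),np.diff(Z))],x[0],x[-1],z[-1]-11)
E
```

```text
[[0, -5, -3, 0, 1], [0, -6, -2, 0, 1], [0, -5, -3, 0, 1], [0, -6, -1, 0, 1], [0, -6, -2, 0, 1], [0, -6, -1, 0, 1], [0, -6, 0, 0, 1], [0, -6, 0, 0, 1], [0, -6, 0, 0, 1], [0, -6, 1, 0, 1], [0, -6, 1, 0, 1], [0, -5, 2, 0, 1], [0, -6, 2, 0, 1], [0, -6, 2, 0, 1], [0, -5, 3, 0, 1], [0, -5, 3, 0, 1], [0, -5, 4, 0, 1], [0, -4, 4, 0, 1]] 659.2015592905146 558.8160810246857 118.339824199314
```

>>> carry_out(motion=[[0, -5, -3, 0, 1], [0, -6, -2, 0, 1], [0, -5, -3, 0, 1], [0, -6, -1, 0, 1], [0, -6, -2, 0, 1], [0, -6, -1, 0, 1], [0, -6, 0, 0, 1], [0, -6, 0, 0, 1], [0, -6, 0, 0, 1]])

```text
t: 4.85
eef_pos: [610.3, -102.4, 142.8]
tcp_rot: [3.133, 0.001, 1.541]
ft_force: [6.0, 2.4, 8.4]
opening: 0.2
grip_force: 30.0
```

>>> carry_out(motion=[[0, -6, 1, 0, 1], [0, -6, 1, 0, 1], [0, -5, 2, 0, 1], [0, -6, 2, 0, 1], [0, -6, 2, 0, 1], [0, -5, 3, 0, 1], [0, -5, 3, 0, 1], [0, -5, 4, 0, 1], [0, -4, 4, 0, 1], [0, 0, 0, 0, 1]])

```text
t: 5.85
eef_pos: [564.2, -101.2, 126.5]
tcp_rot: [3.125, 0.003, 1.541]
ft_force: [-9.1, 9.1, 67.7]
opening: 0.259
grip_force: 46.9
```

>>> carry_out(motion=[[0, 0, -4, 0, 1], [0, 0, -3, 0, 1], [0, 0, 0, 0, 1]])

```text
t: 6.15
eef_pos: [563.9, -101.1, 128.2]
tcp_rot: [3.129, 0.001, 1.541]
ft_force: [12.1, 6.0, 10.8]
opening: 0.257
grip_force: 30.4
```

```bash
python3 snap.py pics/f.png side,230,140,90,90,6; python3 plan.py
```

```text
(540, 544, 3)
now [ 563.9 -101.1  128.2] 1.541 open 0.257 F [10.8  5.3 10.6] t 6.2
end [ 563.9 -101.1  128.2] 1.541
```

View pics/f.png

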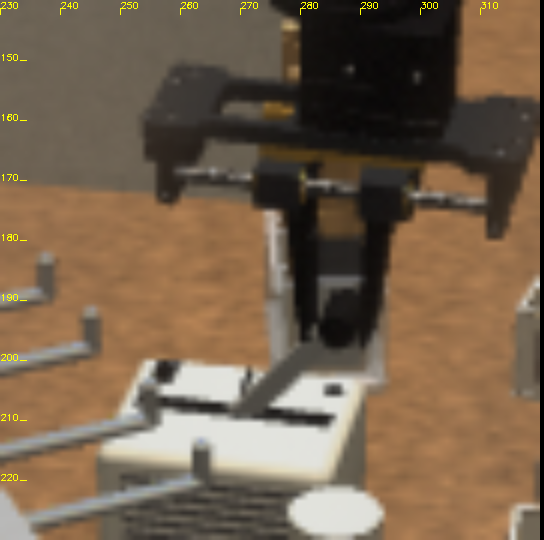

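The grip shows at (285.5,194), and the left fingertip bears on the lever stem. I'll check how far this is from the off stop.

```bash
python3 - <<'E'
from h import *
for th in (0,.05,.1,.15,.2): print(th,proj("side",[615.5+85*np.sin(th-.7),-99+15,66+85*np.cos(th-.7)]).round(1)+[-.7,1.3])
E
```

```text
0 [[285.6 195.9]]
0.05 [[284.5 195. ]]
0.1 [[283.3 194.1]]
0.15 [[282.1 193.3]]
0.2 [[280.9 192.5]]
```

>>> carry_out(motion=[[0, 0, -4, 0, 0.7], [0, 0, -4, 0, 0.7], [0, 0, 0, 0, 0.7], [0, -3, 0, 0, 0.7], [0, -3, 0, 0, 0.7], [0, 0, 0, 0, 0.7]])

```text
t: 6.8
eef_pos: [557.0, -101.5, 134.9]
tcp_rot: [3.132, 0.002, 1.541]
ft_force: [13.5, -0.3, 4.1]
opening: 0.3
grip_force: 6.2
```

>>> carry_out(motion=[[0, -2, 0, 0, 0.7], [0, -2, 0, 0, 0.7], [0, -2, 0, 0, 0.7], [0, 0, 0, 0, 0.7], [0, 0, 0, 0, 0.7]])

```text
t: 7.3
eef_pos: [556.2, -101.7, 134.9]
tcp_rot: [3.121, 0.003, 1.54]
ft_force: [42.8, 2.9, -16.1]
opening: 0.302
grip_force: 19.7
```

```bash
python3 plan.py; python3 snap.py pics/g.png side,250,160,60,60,9
```

```text
now [ 556.2 -101.7  134.9] 1.54 open 0.302 F [ 42.8   2.9 -16.1] t 7.3
end [ 556.2 -101.7  134.9] 1.54
(540, 544, 3)
```

View pics/g.png

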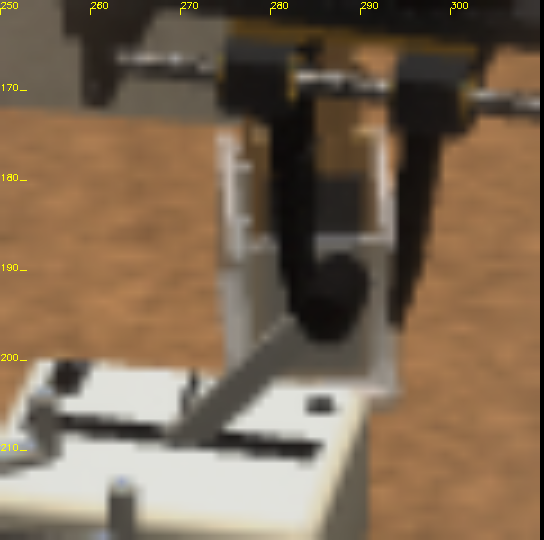

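The lever is at its off stop: force rose to 43 N with under 1 mm of motion. I'll release, lift and check that the caddies haven't moved.

>>> carry_out(motion=[[0, 3, 0, 0, 0.6], [0, 3, 0, 0, 0.5], [0, 2, 0, 0, 0.3], [0, 0, 0, 0, 0], [0, 0, 0, 0, 0], [0, 0, -20, 0, 0], [0, 0, -30, 0, 0], [0, 0, -30, 0, 0], [0, 0, -30, 0, 0], [0, 0, 0, 0, 0]])

```text
t: 8.35
eef_pos: [556.6, -101.1, 247.2]
tcp_rot: [3.136, 0.002, 1.542]
ft_force: [-0.7, -0.5, 0.4]
opening: 0.996
grip_force: 0.0
```

```bash
cat > chk.py <<'E'
import cv2,numpy as np
from cell import env
W={"A":{"top":(380,238,60,44),"side":(312,155,38,38)},"B":{"top":(278,244,46,40),"side":(310,200,36,60)},"lever":{"side":(250,178,45,30)}}
I={n:env.read_camera(n)["color"] for n in("top","side")}
for k,v in W.items():
    for n,(x,y,w,h) in v.items():
        o=np.load(n+".npz")["color"][y:y+h,x:x+w].astype(float);c=I[n][y:y+h,x:x+w].astype(float)
        print(k,n,"mean diff",np.abs(o-c).mean().round(1))
for n in I: np.savez(n+"_now.npz",color=I[n])
E
python3 chk.py; python3 plan.py 445,-300,240,1.39,0,8 445,-300,180,1.39,0,3
```

```text
A top mean diff 47.2
A side mean diff 1.6
B top mean diff 30.4
B side mean diff 1.8
lever side mean diff 16.5
now [ 555.4 -100.8  243.7] 1.542 open 0.999 F [-0.2  0.8 -0.3] t 8.45
[[-25, -13, 0, 1.0, 0.0], [-26, -13, 1, 1.0, 0.0], [-26, -12, 0, 1.0, 0.0], [-26, -12, 1, 1.0, 0.0], [-26, -11, 0, 1.0, 0.0], [-26, -11, 1, 1.0, 0.0], [-26, -10, 0, 1.0, 0.0], [-27, -10, 1, 2.0, 0.0], [0, 0, 20, -0.1, 0.0], [0, 0, 20, -0.1, 0.0], [0, 0, 20, -0.1, 0.0]]
end [ 444.9 -299.8  179.7] 1.39
```

Side view unchanged for both caddies.

>>> carry_out(motion=[[-25, -13, 0, 1, 0], [-26, -13, 1, 1, 0], [-26, -12, 0, 1, 0], [-26, -12, 1, 1, 0], [-26, -11, 0, 1, 0], [-26, -11, 1, 1, 0], [-26, -10, 0, 1, 0], [-27, -10, 1, 2, 0], [0, 0, 20, 0, 0], [0, 0, 20, 0, 0], [0, 0, 20, 0, 0], [0, 0, 0, 0, 0]])

```text
t: 9.65
eef_pos: [443.8, -298.9, 176.4]
tcp_rot: [-3.136, -0.003, 1.384]
ft_force: [-0.3, -0.2, 0.7]
opening: 1.002
grip_force: 0.0
```

```bash
python3 chk.py; python3 plan.py 445,-300,123,1.39,0,3
```

```text
A top mean diff 18.2
A side mean diff 6.8
B top mean diff 7.5
B side mean diff 6.6
lever side mean diff 20.6
now [ 445.  -299.7  179.1] 1.385 open 1.003 F [0.6 0.9 0.1] t 9.75
[[0, 0, 19, -0.1, 0.0], [0, 0, 19, -0.1, 0.0], [0, 0, 18, -0.1, 0.0]]
end [ 445.  -299.7  123.1] 1.39
```

>>> carry_out(motion=[[0, 0, 19, 0, 0], [0, 0, 19, 0, 0], [0, 0, 18, 0, 0.3], [0, 0, 0, 0, 0.6], [0, 0, 0, 0, 1], [0, 0, 0, 0, 1], [0, 0, 0, 0, 1], [0, 0, 0, 0, 1], [0, 0, 0, 0, 1], [0, 0, 0, 0, 1], [0, 0, 0, 0, 1], [0, 0, 0, 0, 1]])

```text
t: 10.95
eef_pos: [445.3, -299.9, 123.6]
tcp_rot: [-3.142, 0.0, 1.385]
ft_force: [0.3, 0.3, -0.6]
opening: 0.215
grip_force: 0.0
```

>>> carry_out(motion=[[0, 0, 0, 0, 1], [0, 0, 0, 0, 1], [0, 0, 0, 0, 1], [0, 0, 0, 0, 1], [0, 0, 0, 0, 1], [0, 0, 0, 0, 1]])

```text
t: 11.55
eef_pos: [445.3, -299.9, 123.5]
tcp_rot: [-3.141, -0.0, 1.385]
ft_force: [1.1, 1.0, -1.0]
opening: 0.104
grip_force: 30.0
```

```bash
python3 snap.py pics/h.png top,260,150,180,145,3 side,300,140,60,120,4; python3 plan.py
```

```text
(480, 788, 3)
now [ 445.3 -299.9  123.6] 1.385 open 0.101 F [-0.1  0.2 -2.1] t 11.65
end [ 445.3 -299.9  123.6] 1.385
```

View pics/h.png

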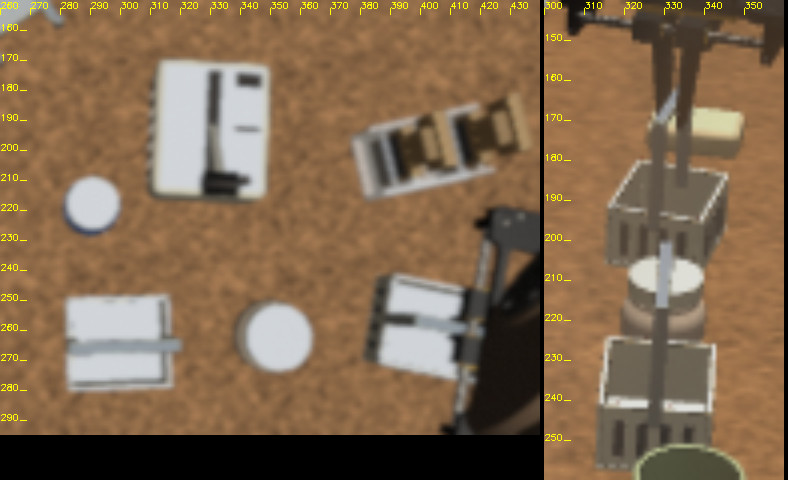

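Caddy A's bar is gripped (opening 9.6 mm), B is where it was (282–316, 249–280), and the lever is at the off end (332,210).

```bash
python3 plan.py 445,-300,150,1.385,1,2 445,-290,300,1.385,1,6  500,-60,300,1.8,1,10 586,8.5,300,2.17,1,5 586,8.5,227,2.17,1,5
```

```text
now [ 445.3 -299.9  123.6] 1.385 open 0.101 F [-0.1  0.2 -2.1] t 11.65
[[0, 0, -13, -0.0, 1.0], [0, 0, -13, -0.0, 1.0], [2, 0, -25, -0.0, 1.0], [2, 0, -25, -0.0, 1.0], [1, -1, -25, -0.0, 1.0], [2, 0, -25, -0.0, 1.0], [1, -1, -25, -0.0, 1.0], [2, 0, -25, -0.0, 1.0], [24, 1, 0, -2.0, 1.0], [23, 2, 0, -2.0, 1.0], [23, 3, 0, -2.0, 1.0], [23, 4, 0, -3.0, 1.0]]
[[23, 5, 0, -2.0, 1.0], [23, 5, 0, -3.0, 1.0], [23, 7, 0, -2.0, 1.0], [23, 8, 0, -3.0, 1.0], [22, 9, 0, -2.0, 1.0], [22, 9, 0, -3.0, 1.0], [9, 20, 0, -4.0, 1.0], [8, 20, 0, -4.0, 1.0], [6, 21, 0, -4.0, 1.0], [5, 21, 0, -4.0, 1.0], [4, 22, 0, -5.0, 1.0], [0, 0, 15, 0.0, 1.0]]
[[0, 0, 14, 0.0, 1.0], [0, 0, 15, 0.0, 1.0], [0, 0, 14, 0.0, 1.0], [0, 0, 15, 0.0, 1.0]]
end [585.7   8.5 226.6] 2.17
```

>>> carry_out(motion=[[0, 0, -13, 0, 1], [0, 0, -13, 0, 1], [2, 0, -25, 0, 1], [2, 0, -25, 0, 1], [1, -1, -25, 0, 1], [2, 0, -25, 0, 1], [1, -1, -25, 0, 1], [2, 0, -25, 0, 1], [24, 1, 0, -2, 1], [23, 2, 0, -2, 1], [23, 3, 0, -2, 1], [23, 4, 0, -3, 1]])

```text
t: 12.85
eef_pos: [467.5, -197.8, 299.6]
tcp_rot: [-3.142, 0.0, 1.543]
ft_force: [0.4, -0.1, -1.7]
opening: 0.102
grip_force: 30.0
```

>>> carry_out(motion=[[23, 5, 0, -2, 1], [23, 5, 0, -3, 1], [23, 7, 0, -2, 1], [23, 8, 0, -3, 1], [22, 9, 0, -2, 1], [22, 9, 0, -3, 1], [9, 20, 0, -4, 1], [8, 20, 0, -4, 1], [6, 21, 0, -4, 1], [5, 21, 0, -4, 1], [4, 22, 0, -5, 1], [0, 0, 0, 0, 1]])

```text
t: 14.05
eef_pos: [586.9, 9.7, 299.0]
tcp_rot: [-3.142, -0.0, 2.174]
ft_force: [-1.9, -0.4, -2.1]
opening: 0.099
grip_force: 30.1
```

```bash
python3 plan.py 586,8.5,227,2.17,1,6 676.7,70.5,227,2.17,1,11
```

```text
now [586.9   9.7 299. ] 2.174 open 0.099 F [-1.9 -0.4 -2.1] t 14.05
[[0, 0, 12, 0.0, 1.0], [0, 0, 12, 0.0, 1.0], [0, 0, 12, 0.1, 1.0], [0, 0, 12, 0.0, 1.0], [0, -1, 12, 0.1, 1.0], [-1, 0, 12, 0.0, 1.0], [0, 10, 0, 0.0, 1.0], [0, 10, 0, 0.0, 1.0], [0, 10, 0, 0.0, 1.0], [0, 10, 0, 0.0, 1.0], [0, 10, 0, 0.0, 1.0], [0, 10, 0, 0.0, 1.0]]
[[0, 10, 0, 0.0, 1.0], [0, 10, 0, 0.0, 1.0], [0, 10, 0, 0.0, 1.0], [0, 10, 0, 0.0, 1.0], [1, 9, 0, 0.0, 1.0]]
end [676.1  70.7 227. ] 2.17
```

>>> carry_out(motion=[[0, 0, 12, 0, 1], [0, 0, 12, 0, 1], [0, 0, 12, 0, 1], [0, 0, 12, 0, 1], [0, 0, 12, 0, 1], [0, 0, 12, 0, 1], [0, 9, 0, 0, 1], [0, 10, 0, 0, 1], [0, 10, 0, 0, 1], [0, 10, 0, 0, 1], [0, 10, 0, 0, 1], [0, 0, 0, 0, 1]])

```text
t: 15.25
eef_pos: [627.2, 36.9, 227.6]
tcp_rot: [3.141, 0.0, 2.171]
ft_force: [0.1, 0.1, -2.3]
opening: 0.101
grip_force: 30.0
```

```bash
python3 plan.py 676.7,70.5,227,2.17,1,8
```

```text
now [627.2  36.9 227.6] 2.171 open 0.101 F [ 0.1  0.1 -2.3] t 15.25
[[0, 7, 0, 0.0, 1.0], [0, 8, 0, 0.0, 1.0], [0, 7, 0, 0.0, 1.0], [0, 8, 0, 0.0, 1.0], [0, 7, 0, 0.0, 1.0], [0, 8, 0, 0.0, 1.0], [0, 7, 0, 0.0, 1.0], [0, 8, 1, 0.0, 1.0]]
end [676.7  70.8 226.6] 2.171
```

>>> carry_out(motion=[[0, 7, 0, 0, 1], [0, 8, 0, 0, 1], [0, 7, 0, 0, 1], [0, 8, 0, 0, 1], [0, 7, 0, 0, 1], [0, 8, 0, 0, 1], [0, 7, 0, 0, 1], [0, 8, 0, 0, 1], [0, 0, 6, 0, 1], [0, 0, 6, 0, 1], [0, 0, 6, 0, 1], [0, 0, 3, 0, 1]])

```text
t: 16.45
eef_pos: [675.3, 69.7, 205.6]
tcp_rot: [-3.141, -0.001, 2.17]
ft_force: [0.0, -0.5, -2.0]
opening: 0.099
grip_force: 30.0
```

>>> carry_out(motion=[[0, 0, 2, 0, 1], [0, 0, 1, 0, 1], [0, 0, 0, 0, 1]])

```text
t: 16.75
eef_pos: [675.7, 69.9, 203.7]
tcp_rot: [3.142, 0.0, 2.17]
ft_force: [-0.7, -1.3, -2.0]
opening: 0.105
grip_force: 30.0
```

```bash
python3 snap.py pics/i.png side,205,130,100,130,4 top,215,110,90,120,4
```

```text
(520, 768, 3)
```

View pics/i.png

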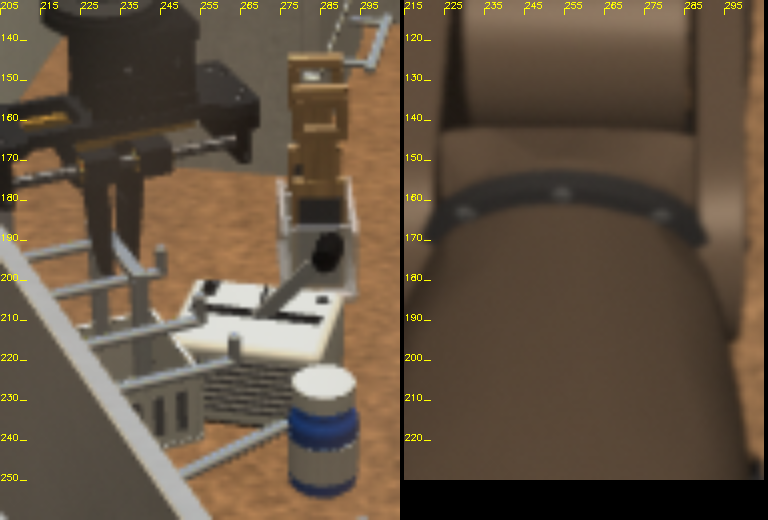

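The bar lies across both prongs of hook 1, behind the upturned tips (side view, about (235,195)), and the bystanders still stand. I'll lower 2 mm, release and lift.

>>> carry_out(motion=[[0, 0, 2, 0, 1], [0, 0, 0, 0, 1], [0, 0, 0, 0, 0.8], [0, 0, 0, 0, 0.5], [0, 0, 0, 0, 0.5], [0, 0, 0, 0, 0.5], [0, 0, 0, 0, 0.5], [0, 0, -5, 0, 0.5], [0, 0, -15, 0, 0.5], [0, 0, -20, 0, 0.5], [0, 0, -20, 0, 0.5], [0, 0, -20, 0, 0.5]])

```text
t: 18.05
eef_pos: [675.7, 69.9, 282.8]
tcp_rot: [3.141, 0.0, 2.17]
ft_force: [0.0, 0.2, 0.7]
opening: 0.498
grip_force: 0.0
```

```bash
python3 plan.py 660,60,300,2.17,0,1 590,0,300,2,0,4 430,-22,260,1.6,0,8 430,-22,180,1.6,0,4
```

```text
now [675.7  69.9 282.8] 2.17 open 0.498 F [0.  0.2 0.7] t 18.05
[[1, -19, -17, 0.0, 0.0], [-3, -23, 0, 2.0, 0.0], [-3, -23, 0, 3.0, 0.0], [-5, -22, 0, 2.0, 0.0], [-5, -22, 0, 3.0, 0.0], [6, -19, 5, 3.0, 0.0], [5, -20, 5, 3.0, 0.0], [4, -20, 5, 3.0, 0.0], [2, -20, 5, 3.0, 0.0], [2, -20, 5, 3.0, 0.0], [0, -20, 5, 3.0, 0.0], [-1, -20, 5, 2.0, 0.0]]
[[-1, -21, 5, 3.0, 0.0], [0, 0, 20, -0.1, 0.0], [0, 0, 20, -0.1, 0.0], [0, 0, 20, -0.1, 0.0], [0, 0, 20, -0.0, 0.0]]
end [429.7 -22.1 179.8] 1.599
```

>>> carry_out(motion=[[1, -19, -17, 0, 0], [-3, -23, 0, 2, 0], [-3, -23, 0, 3, 0], [-5, -22, 0, 2, 0], [-5, -22, 0, 3, 0], [6, -19, 5, 3, 0], [5, -20, 5, 3, 0], [4, -20, 5, 3, 0], [2, -20, 5, 3, 0], [2, -20, 5, 3, 0], [0, -20, 5, 3, 0], [-1, -20, 5, 2, 0]])

```text
t: 19.25
eef_pos: [449.8, -19.6, 263.9]
tcp_rot: [3.141, 0.0, 1.644]
ft_force: [-0.6, -0.3, -0.5]
opening: 0.996
grip_force: 0.0
```

```bash
python3 chk.py; python3 plan.py 430,-22,180,1.6,0,5 ; python3 - <<'E'
import cv2,numpy as np
o=np.load("side.npz")["color"];c=np.load("side_now.npz")["color"]
t=o[222:258,312:346]; r=cv2.matchTemplate(c[205:275,290:370],t,cv2.TM_CCOEFF_NORMED);_,v,_,p=cv2.minMaxLoc(r);print(v,p[0]+290-312,p[1]+205-222)
E
```

```text
A top mean diff 33.0
A side mean diff 16.5
B top mean diff 64.2
B side mean diff 6.7
lever side mean diff 18.8
now [448.9 -19.6 263.8] 1.645 open 1.001 F [ 0.1  0.1 -0.1] t 19.35
[[0, -4, 17, 0.5, 0.0], [0, -4, 17, 0.5, 0.0], [0, -4, 17, 0.5, 0.0], [-1, -3, 16, 0.5, 0.0], [0, -4, 17, 0.6, 0.0]]
end [429.9 -21.7 179.8] 1.6
0.9997457265853882 0 0
```

B has not moved (template match 0.9997, zero shift). I'll descend and grip it.

>>> carry_out(motion=[[0, -4, 17, 0.5, 0], [0, -4, 17, 0.5, 0], [0, -4, 17, 0.5, 0], [-1, -3, 16, 0.5, 0], [0, -4, 17, 0.5, 0], [0, 0, 15, 0, 0], [0, 0, 15, 0, 0], [0, 0, 14, 0, 0], [0, 0, 13, 0, 0.2], [0, 0, 0, 0, 0.5], [0, 0, 0, 0, 1], [0, 0, 0, 0, 1]])

```text
t: 20.55
eef_pos: [432.3, -21.7, 123.3]
tcp_rot: [3.14, 0.0, 1.603]
ft_force: [0.3, -0.2, -0.6]
opening: 0.72
grip_force: 0.0
```

>>> carry_out(motion=[[0, 0, 0, 0, 1], [0, 0, 0, 0, 1], [0, 0, 0, 0, 1], [0, 0, 0, 0, 1], [0, 0, 0, 0, 1], [0, 0, 0, 0, 1], [0, 0, 0, 0, 1], [0, 0, 0, 0, 1], [0, 0, 0, 0, 1], [0, 0, 0, 0, 1], [0, 0, 0, 0, 1], [0, 0, 0, 0, 1]])

```text
t: 21.75
eef_pos: [431.7, -21.7, 122.6]
tcp_rot: [-3.142, 0.0, 1.603]
ft_force: [-0.3, -0.5, -0.8]
opening: 0.1
grip_force: 29.9
```

```bash
python3 -c "
import numpy as np
d=np.array([.826,.564]);print(np.array([609,169.7])-110*d)"; python3 plan.py 430,-22,250,1.6,1,6  518,107.7,290,2.17,1,10 518,107.7,228,2.17,1,5
```

```text
[518.14 107.66]
now [431.7 -21.7 122.6] 1.603 open 0.1 F [-0.3 -0.5 -0.8] t 21.75
[[0, 0, -21, 0.0, 1.0], [0, 0, -21, 0.0, 1.0], [0, 0, -21, 0.0, 1.0], [0, -1, -21, 0.1, 1.0], [0, 0, -22, 0.0, 1.0], [0, -1, -21, 0.1, 1.0], [13, 9, -4, -3.0, 1.0], [12, 10, -4, -3.0, 1.0], [12, 10, -4, -3.0, 1.0], [11, 11, -4, -3.0, 1.0], [10, 12, -4, -3.0, 1.0], [10, 12, -4, -4.0, 1.0]]
[[9, 13, -4, -3.0, 1.0], [8, 13, -4, -4.0, 1.0], [7, 14, -4, -3.0, 1.0], [7, 14, -4, -4.0, 1.0], [0, 0, 12, 0.1, 1.0], [0, 0, 12, 0.1, 1.0], [0, 0, 13, 0.0, 1.0], [0, 0, 12, 0.1, 1.0], [0, 0, 13, 0.0, 1.0]]
end [517.7 107.3 227.6] 2.17
```

>>> carry_out(motion=[[0, 0, -21, 0, 1], [0, 0, -21, 0, 1], [0, 0, -21, 0, 1], [0, -1, -21, 0, 1], [0, 0, -22, 0, 1], [0, -1, -21, 0, 1], [13, 9, -4, -3, 1], [12, 10, -4, -3, 1], [12, 10, -4, -3, 1], [11, 11, -4, -3, 1], [10, 12, -4, -3, 1], [10, 12, -4, -4, 1]])

```text
t: 22.95
eef_pos: [482.7, 57.0, 273.8]
tcp_rot: [-3.141, 0.0, 1.938]
ft_force: [-0.3, 0.5, -0.9]
opening: 0.103
grip_force: 29.9
```

>>> carry_out(motion=[[9, 13, -4, -3, 1], [8, 13, -4, -4, 1], [7, 14, -4, -3, 1], [7, 14, -4, -4, 1], [0, 0, 12, 0, 1], [0, 0, 12, 0, 1], [0, 0, 13, 0, 1], [0, 0, 12, 0, 1], [0, 0, 13, 0, 1], [0, 0, 0, 0, 1]])

```text
t: 23.95
eef_pos: [516.2, 107.2, 225.5]
tcp_rot: [-3.138, -0.002, 2.178]
ft_force: [-0.3, -0.3, -1.8]
opening: 0.1
grip_force: 29.9
```

```bash
python3 plan.py 608.5,169.2,227,2.17,1,12 608.5,169.2,202,2.17,1,6
```

```text
now [516.2 107.2 225.5] 2.178 open 0.1 F [-0.3 -0.3 -1.8] t 23.95
[[0, 9, 0, 0.0, 1.0], [0, 9, 0, 0.0, 1.0], [0, 9, 0, 0.0, 1.0], [0, 9, 0, 0.0, 1.0], [0, 9, 0, 0.1, 1.0], [0, 9, 0, 0.0, 1.0], [0, 10, 0, 0.1, 1.0], [0, 9, 0, 0.0, 1.0], [0, 10, 0, 0.1, 1.0], [0, 9, -1, 0.0, 1.0], [-1, 10, 0, 0.1, 1.0], [0, 9, -1, 0.0, 1.0]]
[[0, 0, 4, 0.0, 1.0], [0, 0, 4, 0.0, 1.0], [0, 0, 4, 0.0, 1.0], [0, 0, 4, 0.0, 1.0], [0, 0, 5, 0.0, 1.0], [0, 0, 4, 0.0, 1.0]]
end [608.1 169.4 202.5] 2.171
```

>>> carry_out(motion=[[0, 9, 0, 0, 1], [0, 9, 0, 0, 1], [0, 9, 0, 0, 1], [0, 9, 0, 0, 1], [0, 9, 0, 0, 1], [0, 9, 0, 0, 1], [0, 9, 0, 0, 1], [0, 9, 0, 0, 1], [0, 10, 0, 0, 1], [0, 9, 0, 0, 1], [0, 10, 0, 0, 1], [0, 9, 0, 0, 1]])

```text
t: 25.15
eef_pos: [608.2, 170.9, 227.6]
tcp_rot: [-3.142, 0.0, 2.179]
ft_force: [0.4, 0.5, -0.4]
opening: 0.106
grip_force: 29.9
```

>>> carry_out(motion=[[0, 0, 4, 0, 1], [0, 0, 4, 0, 1], [0, 0, 4, 0, 1], [0, 0, 4, 0, 1], [0, 0, 5, 0, 1], [0, 0, 4, 0, 1], [0, 0, 0, 0, 1], [0, 0, 0, 0, 1]])

```text
t: 25.95
eef_pos: [607.5, 170.5, 202.6]
tcp_rot: [-3.141, 0.0, 2.179]
ft_force: [-0.7, -0.1, -0.5]
opening: 0.104
grip_force: 29.9
```

```bash
python3 snap.py pics/j.png side,205,130,130,130,4
```

```text
(520, 524, 3)
```

View pics/j.png

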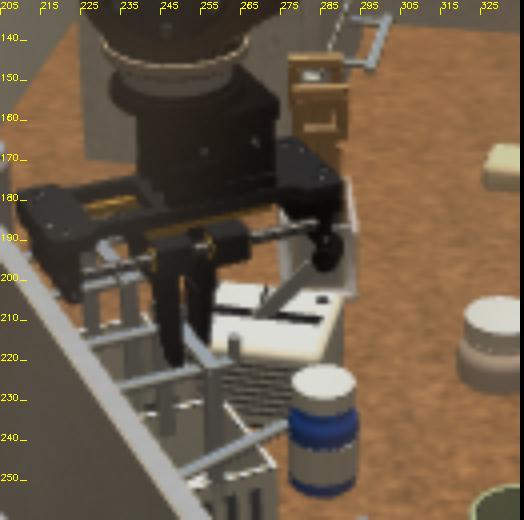

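The second bar lies across both prongs of hook 2, inside the tips (bar end at (258,220)). The first caddy still hangs behind it. Release.

>>> carry_out(motion=[[0, 0, 1, 0, 1], [0, 0, 0, 0, 0.8], [0, 0, 0, 0, 0.5], [0, 0, 0, 0, 0.5], [0, 0, 0, 0, 0.5], [0, 0, 0, 0, 0.5], [0, 0, -5, 0, 0.5], [0, 0, -15, 0, 0.5], [0, 0, -20, 0, 0.5], [0, 0, -20, 0, 0.5], [0, 0, -25, 0, 0.5]])

```text
t: 27.1
eef_pos: [607.3, 170.4, 287.3]
tcp_rot: [-3.141, -0.0, 2.179]
ft_force: [-0.0, -0.0, -0.2]
opening: 0.497
grip_force: 0.0
```

```bash
python3 plan.py 500,60,300,1.9,0.2,6 480,-150,290,1.85,0.2,7 594,-265,260,1.81,0.2,6 594,-265,220,1.81,0.2,2
```

```text
now [607.3 170.4 287.3] 2.179 open 0.497 F [-0.  -0.  -0.2] t 27.1
[[-5, -25, -2, 3.0, 0.2], [-6, -25, -2, 3.0, 0.2], [-8, -25, -2, 2.0, 0.2], [-8, -24, -2, 3.0, 0.2], [-10, -24, -2, 2.0, 0.2], [-10, -23, -3, 3.0, 0.2], [-27, -12, 1, 0.4, 0.2], [-28, -12, 2, 0.4, 0.2], [-28, -12, 1, 0.4, 0.2], [-28, -12, 2, 0.4, 0.2], [-28, -12, 1, 0.4, 0.2], [-27, -12, 2, 0.4, 0.2]]
[[-28, -11, 1, 0.4, 0.2], [-24, 13, 5, 0.4, 0.2], [-24, 13, 5, 0.4, 0.2], [-23, 13, 5, 0.4, 0.2], [-23, 14, 5, 0.4, 0.2], [-23, 14, 5, 0.4, 0.2], [-24, 13, 5, 0.3, 0.2], [0, 0, 20, 0.0, 0.2], [0, 0, 20, 0.0, 0.2]]
end [ 593.6 -265.4  220.3] 1.81
```

>>> carry_out(motion=[[-5, -25, -2, 3, 0.2], [-6, -25, -2, 3, 0.2], [-8, -25, -2, 2, 0.2], [-8, -24, -2, 3, 0.2], [-10, -24, -2, 2, 0.2], [-10, -23, -3, 3, 0.2], [-27, -12, 1, 0.4, 0.2], [-28, -12, 2, 0.4, 0.2], [-28, -12, 1, 0.4, 0.2], [-28, -12, 2, 0.4, 0.2], [-28, -12, 1, 0.4, 0.2], [-27, -12, 2, 0.4, 0.2]])

```text
t: 28.3
eef_pos: [482.5, -121.3, 291.2]
tcp_rot: [3.141, 0.001, 1.857]
ft_force: [0.3, 0.0, -0.9]
opening: 0.803
grip_force: 0.0
```

>>> carry_out(motion=[[-28, -11, 1, 0.4, 0.2], [-24, 13, 5, 0.4, 0.2], [-24, 13, 5, 0.4, 0.2], [-23, 13, 5, 0.4, 0.2], [-23, 14, 5, 0.4, 0.2], [-23, 14, 5, 0.4, 0.2], [-24, 13, 5, 0.3, 0.2], [0, 0, 20, 0, 0.2], [0, 0, 10, 0, 0.2], [0, 0, 0, 0, 0.2], [0, 0, 0, 0, 0.2]])

```text
t: 29.4
eef_pos: [593.9, -265.1, 230.4]
tcp_rot: [3.141, 0.0, 1.811]
ft_force: [0.3, 0.1, 0.5]
opening: 0.796
grip_force: 0.0
```

```bash
python3 plan.py 594,-265,153,1.81,0.2,7; python3 snap.py pics/k.png side,240,110,80,90,7
```

```text
now [ 593.9 -265.1  230.4] 1.811 open 0.796 F [0.3 0.1 0.5] t 29.4
[[0, 0, 11, 0.0, 0.2], [0, 0, 11, 0.0, 0.2], [0, 0, 11, 0.0, 0.2], [0, 0, 11, 0.0, 0.2], [0, 0, 11, 0.0, 0.2], [0, 0, 11, 0.0, 0.2], [0, 0, 11, 0.0, 0.2]]
end [ 593.9 -265.1  153.4] 1.811
(630, 564, 3)
```

View pics/k.png

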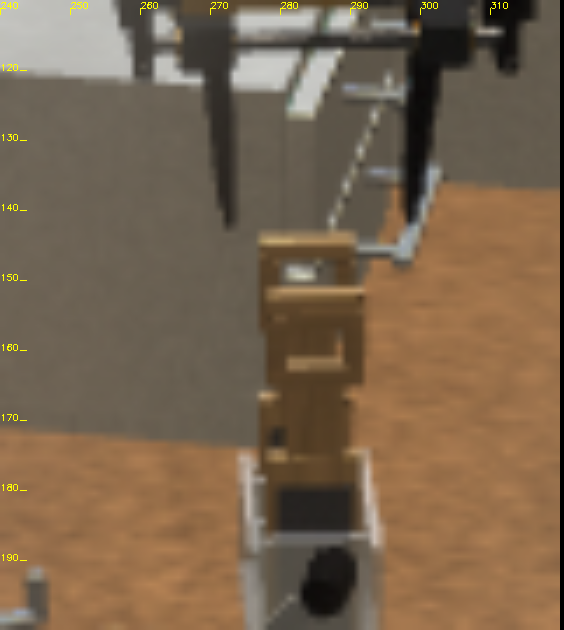

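The fingertips at columns 272 and 298 straddle the near file's head (277–291), centred. Descend and grip.

>>> carry_out(motion=[[0, 0, 11, 0, 0.2], [0, 0, 11, 0, 0.2], [0, 0, 11, 0, 0.2], [0, 0, 11, 0, 0.2], [0, 0, 11, 0, 0.2], [0, 0, 11, 0, 0.2], [0, 0, 11, 0, 0.2], [0, 0, 0, 0, 1], [0, 0, 0, 0, 1], [0, 0, 0, 0, 1], [0, 0, 0, 0, 1], [0, 0, 0, 0, 1]])

```text
t: 30.65
eef_pos: [594.0, -265.5, 153.1]
tcp_rot: [3.141, 0.001, 1.811]
ft_force: [0.9, -0.8, 1.0]
opening: 0.461
grip_force: 29.9
```

>>> carry_out(motion=[[0, 0, 0, 0, 1], [0, 0, 0, 0, 1], [0, 0, 0, 0, 1]])

```text
t: 30.95
eef_pos: [594.1, -265.5, 153.1]
tcp_rot: [3.141, 0.001, 1.81]
ft_force: [0.2, -0.6, 4.8]
opening: 0.459
grip_force: 29.9
```

```bash
python3 plan.py 594,-265,300,1.81,1,9 470,-120,310,1.5,1,6  440,130,310,1.0,1,8 442,334,300,0.6,1,7 442,334,211,0.6,1,6
```

```text
now [ 594.1 -265.5  153.1] 1.81 open 0.459 F [ 0.2 -0.6  4.8] t 30.95
[[0, 0, -16, 0.0, 1.0], [0, 0, -16, 0.0, 1.0], [0, 0, -16, 0.0, 1.0], [0, 0, -16, 0.0, 1.0], [0, 0, -17, 0.0, 1.0], [0, 0, -16, 0.0, 1.0], [0, 0, -17, 0.0, 1.0], [0, 0, -16, 0.0, 1.0], [1, 0, -17, 0.0, 1.0], [28, -14, -2, 3.0, 1.0], [28, -16, -2, 3.0, 1.0], [27, -17, -1, 3.0, 1.0]]
[[26, -19, -2, 3.0, 1.0], [24, -20, -1, 3.0, 1.0], [23, -21, -2, 3.0, 1.0], [31, -6, 0, 4.0, 1.0], [30, -8, 0, 3.0, 1.0], [30, -10, 0, 4.0, 1.0], [29, -12, 0, 3.0, 1.0], [29, -13, 0, 4.0, 1.0], [28, -15, 0, 3.0, 1.0], [27, -17, 0, 4.0, 1.0], [25, -19, 0, 3.0, 1.0], [25, -15, 1, 3.0, 1.0]]
[[24, -17, 2, 3.0, 1.0], [23, -18, 1, 3.0, 1.0], [22, -19, 2, 4.0, 1.0], [21, -20, 1, 3.0, 1.0], [19, -22, 2, 4.0, 1.0], [18, -22, 1, 3.0, 1.0], [0, 0, 15, 0.1, 1.0], [0, 0, 15, 0.1, 1.0], [0, 0, 15, 0.0, 1.0], [0, 0, 15, 0.1, 1.0], [0, 0, 15, 0.0, 1.0], [0, 0, 14, 0.1, 1.0]]
end [442.1 333.5 211.1] 0.599
```

>>> carry_out(motion=[[0, 0, -16, 0, 1], [0, 0, -16, 0, 1], [0, 0, -16, 0, 1], [0, 0, -16, 0, 1], [0, 0, -17, 0, 1], [0, 0, -16, 0, 1], [0, 0, -17, 0, 1], [0, 0, -16, 0, 1], [1, 0, -17, 0, 1], [28, -14, -2, 3, 1], [28, -16, -2, 3, 1], [27, -17, -1, 3, 1]])

```text
t: 32.15
eef_pos: [531.0, -190.7, 304.3]
tcp_rot: [-3.141, -0.0, 1.651]
ft_force: [0.2, -0.6, -0.1]
opening: 0.462
grip_force: 29.9
```

>>> carry_out(motion=[[26, -19, -2, 3, 1], [24, -20, -1, 3, 1], [23, -21, -2, 3, 1], [31, -6, 0, 4, 1], [30, -8, 0, 3, 1], [30, -10, 0, 4, 1], [29, -12, 0, 3, 1], [29, -13, 0, 4, 1], [28, -15, 0, 3, 1], [27, -17, 0, 4, 1], [25, -19, 0, 3, 1], [25, -15, 1, 3, 1]])

```text
t: 33.35
eef_pos: [439.7, 160.8, 308.6]
tcp_rot: [-3.142, 0.0, 0.953]
ft_force: [0.6, -1.1, -1.0]
opening: 0.461
grip_force: 29.9
```

>>> carry_out(motion=[[24, -17, 2, 3, 1], [23, -18, 1, 3, 1], [22, -19, 2, 4, 1], [21, -20, 1, 3, 1], [19, -22, 2, 4, 1], [18, -22, 1, 3, 1], [0, 0, 15, 0, 1], [0, 0, 15, 0, 1], [0, 0, 15, 0, 1], [0, 0, 15, 0, 1], [0, 0, 15, 0, 1], [0, 0, 14, 0, 1]])

```text
t: 34.55
eef_pos: [441.7, 333.5, 209.7]
tcp_rot: [3.142, 0.001, 0.606]
ft_force: [-0.2, -0.1, -1.2]
opening: 0.46
grip_force: 29.9
```

```bash
python3 plan.py 500,373.7,211,0.599,1,10; python3 snap.py pics/l.png side,240,200,110,120,5
```

```text
now [441.7 333.5 209.7] 0.606 open 0.46 F [-0.2 -0.1 -1.2] t 34.55
[[7, 0, 0, 0.0, 1.0], [7, 0, 0, 0.0, 1.0], [7, 0, 0, 0.1, 1.0], [7, 0, 0, 0.0, 1.0], [7, 0, 0, 0.1, 1.0], [7, 0, 0, 0.0, 1.0], [7, 0, 0, 0.1, 1.0], [7, 0, 0, 0.0, 1.0], [7, 0, -1, 0.1, 1.0], [8, 0, 0, 0.0, 1.0]]
end [500.1 373.8 210.7] 0.599
(600, 554, 3)
```

View pics/l.png

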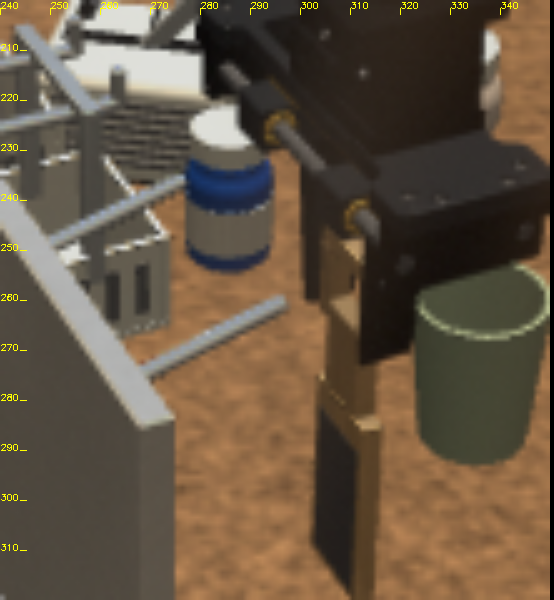

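The file hangs in front of peg 2. Its eye is at about (307,255), and the peg axis extended from its tip (297,260) passes through it. I've used all 14 pictures, so the rest goes by force and pixel numbers.

>>> carry_out(motion=[[7, 0, 0, 0, 1], [7, 0, 0, 0, 1], [7, 0, 0, 0, 1], [7, 0, 0, 0, 1], [7, 0, 0, 0, 1], [0, 0, 0, 0, 1], [7, 0, 0, 0, 1], [0, 0, 0, 0, 1]])

```text
t: 35.4
eef_pos: [477.0, 357.9, 210.6]
tcp_rot: [3.141, -0.0, 0.606]
ft_force: [-0.1, 0.5, -0.7]
opening: 0.46
grip_force: 29.9
```

>>> carry_out(motion=[[7, 0, 0, 0, 1], [7, 0, 0, 0, 1], [7, 0, 0, 0, 1], [7, 0, 0, 0, 1], [0, 0, 0, 0, 1]])

```text
t: 35.9
eef_pos: [500.2, 373.9, 210.3]
tcp_rot: [3.141, -0.0, 0.606]
ft_force: [-0.2, -0.5, -0.8]
opening: 0.463
grip_force: 29.9
```

>>> carry_out(motion=[[0, 0, 4, 0, 1], [0, 0, 4, 0, 1], [0, 0, 4, 0, 1], [0, 0, 2, 0, 1], [0, 0, 0, 0, 1]])

```text
t: 36.4
eef_pos: [499.3, 373.4, 196.8]
tcp_rot: [3.141, -0.0, 0.606]
ft_force: [-1.7, -1.1, 2.8]
opening: 0.465
grip_force: 29.9
```

>>> carry_out(motion=[[0, 0, 1, 0, 1], [0, 0, 1, 0, 1], [0, 0, 0, 0, 1]])

```text
t: 36.7
eef_pos: [499.5, 373.6, 196.2]
tcp_rot: [3.141, -0.002, 0.606]
ft_force: [-4.1, -2.6, 13.5]
opening: 0.462
grip_force: 29.9
```

The eye's rim bears on the peg (13 N upward). Release.

>>> carry_out(motion=[[0, 0, -1, 0, 1], [0, 0, 0, 0, 0.9], [0, 0, 0, 0, 0.3], [0, 0, 0, 0, 0.3], [0, 0, 0, 0, 0.3], [0, 0, 0, 0, 0.3], [0, 0, -6, 0, 0.3], [0, 0, -15, 0, 0.3], [0, 0, -20, 0, 0.3], [0, 0, -25, 0, 0.3], [0, 0, -25, 0, 0.3]])

```text
t: 37.8
eef_pos: [499.4, 373.5, 287.8]
tcp_rot: [3.141, 0.0, 0.606]
ft_force: [0.3, -0.1, -0.2]
opening: 0.7
grip_force: 0.0
```

```bash
python3 plan.py 440,330,300,0.6,0.2,3 440,130,300,1.0,0.2,6  480,-150,290,1.6,0.2,9 608.5,-322.6,260,1.81,0.2,8 608.5,-322.6,210,1.81,0.2,3; python3 - <<'E'
# orange-tan wood / change detection around peg2
import cv2,numpy as np
from cell import env
o=np.load("side.npz")["color"].astype(int);c=env.read_camera("side")["color"].astype(int)
m=(np.abs(o-c).sum(2)>40);m=m[225:360,230:330]
ys,xs=np.nonzero(m);print(len(xs),xs.min()+230,xs.max()+230,ys.min()+225,ys.max()+225)
for r in range(225,345,8):
    q=np.nonzero(m[r-225])[0];print(r,(q.min()+230,q.max()+230,len(q)) if len(q) else None,end=" ")
E
```

```text
now [499.4 373.5 287.8] 0.606 open 0.7 F [ 0.3 -0.1 -0.2] t 37.8
[[-25, 1, -4, 0.1, 0.2], [-24, 0, -4, 0.1, 0.2], [-25, 1, -4, 0.2, 0.2], [-19, 28, 0, -4.0, 0.2], [-21, 26, 0, -4.0, 0.2], [-22, 25, 0, -4.0, 0.2], [-24, 23, 0, -4.0, 0.2], [-25, 21, 0, -3.0, 0.2], [-27, 20, 0, -4.0, 0.2], [-24, 21, 1, -4.0, 0.2], [-25, 19, 1, -4.0, 0.2], [-26, 17, 1, -4.0, 0.2]]
[[-28, 15, 1, -4.0, 0.2], [-28, 13, 1, -4.0, 0.2], [-29, 11, 1, -4.0, 0.2], [-30, 9, 1, -3.0, 0.2], [-31, 7, 1, -4.0, 0.2], [-31, 6, 2, -3.0, 0.2], [-22, 15, 4, -2.0, 0.2], [-22, 15, 4, -1.0, 0.2], [-23, 14, 4, -2.0, 0.2], [-23, 14, 4, -1.0, 0.2], [-24, 13, 3, -2.0, 0.2], [-24, 12, 4, -1.0, 0.2]]
[[-24, 12, 3, -2.0, 0.2], [-24, 11, 4, -1.0, 0.2], [0, 0, 17, -0.1, 0.2], [0, 0, 16, -0.1, 0.2], [0, 0, 17, -0.2, 0.2]]
end [ 608.1 -322.4  209.8] 1.811
2585 237 329 225 334
225 (np.int64(257), np.int64(326), 63) 233 (np.int64(240), np.int64(329), 55) 241 (np.int64(245), np.int64(329), 47) 249 (np.int64(252), np.int64(329), 52) 257 (np.int64(256), np.int64(322), 29) 265 (np.int64(262), np.int64(284), 21) 273 (np.int64(275), np.int64(287), 11) 281 (np.int64(277), np.int64(287), 11) 289 (np.int64(276), np.int64(286), 10) 297 (np.int64(277), np.int64(287), 10) 305 (np.int64(277), np.int64(288), 12) 313 (np.int64(278), np.int64(289), 12) 321 (np.int64(278), np.int64(289), 12) 329 (np.int64(283), np.int64(290), 8) 337 None
```

The change mask shows a vertical strip (columns 277–289, rows to 334), so the file hangs on peg 2. Next the second file.

>>> carry_out(motion=[[-25, 1, -4, 0, 0.2], [-24, 0, -4, 0, 0.2], [-25, 1, -4, 0, 0.2], [-19, 28, 0, -4, 0.2], [-21, 26, 0, -4, 0.2], [-22, 25, 0, -4, 0.2], [-24, 23, 0, -4, 0.2], [-25, 21, 0, -3, 0.2], [-27, 20, 0, -4, 0.2], [-24, 21, 1, -4, 0.2], [-25, 19, 1, -4, 0.2], [-26, 17, 1, -4, 0.2]])

```text
t: 39.05
eef_pos: [456.4, 35.2, 296.0]
tcp_rot: [3.141, -0.0, 1.22]
ft_force: [0.5, 1.5, -0.1]
opening: 0.798
grip_force: 0.0
```

>>> carry_out(motion=[[-28, 15, 1, -4, 0.2], [-28, 13, 1, -4, 0.2], [-29, 11, 1, -4, 0.2], [-30, 9, 1, -3, 0.2], [-31, 7, 1, -4, 0.2], [-31, 6, 2, -3, 0.2], [-22, 15, 4, -2, 0.2], [-22, 15, 4, -1, 0.2], [-23, 14, 4, -2, 0.2], [-23, 14, 4, -1, 0.2], [-24, 13, 3, -2, 0.2], [-24, 12, 4, -1, 0.2]])

```text
t: 40.25
eef_pos: [581.2, -279.9, 265.8]
tcp_rot: [3.141, 0.0, 1.759]
ft_force: [-0.5, -0.3, 0.6]
opening: 0.798
grip_force: 0.0
```

```bash
python3 plan.py 608.5,-322.6,240,1.81,0.2,4 608.5,-322.6,153,1.81,0.2,8; python3 - <<'E'
import cv2,numpy as np
from cell import env
o=np.load("side.npz")["color"];c=env.read_camera("side")["color"]
t=o[142:150,276:290];r=cv2.matchTemplate(c[135:175,265:305],t,cv2.TM_CCOEFF_NORMED);_,v,_,p=cv2.minMaxLoc(r);print("file far shift",v,p[0]+265-276,p[1]+135-142)
E
```

```text
now [ 581.2 -279.9  265.8] 1.759 open 0.798 F [-0.5 -0.3  0.6] t 40.25
[[-12, 5, 6, -0.7, 0.2], [-12, 4, 7, -0.7, 0.2], [-12, 5, 6, -0.8, 0.2], [-11, 4, 7, -0.7, 0.2], [0, 0, 11, -0.0, 0.2], [0, 0, 11, -0.0, 0.2], [0, 0, 11, -0.0, 0.2], [0, 0, 11, -0.0, 0.2], [0, 0, 11, -0.0, 0.2], [0, 0, 11, -0.0, 0.2], [0, 0, 10, -0.0, 0.2], [0, 0, 11, -0.0, 0.2]]
end [ 608.4 -322.2  152.8] 1.81
file far shift 0.9997386336326599 0 0
```

>>> carry_out(motion=[[-12, 5, 6, -0.7, 0.2], [-12, 4, 7, -0.7, 0.2], [-12, 5, 6, -0.8, 0.2], [-11, 4, 7, -0.7, 0.2], [0, 0, 11, 0, 0.2], [0, 0, 11, 0, 0.2], [0, 0, 11, 0, 0.2], [0, 0, 11, 0, 0.2], [0, 0, 11, 0, 0.2], [0, 0, 11, 0, 0.2], [0, 0, 10, 0, 0.2], [0, 0, 11, 0, 0.2]])

```text
t: 41.5
eef_pos: [607.7, -321.3, 151.9]
tcp_rot: [3.141, 0.0, 1.809]
ft_force: [0.1, 0.3, 0.4]
opening: 0.799
grip_force: 0.0
```

>>> carry_out(motion=[[0, 0, 0, 0, 1], [0, 0, 0, 0, 1], [0, 0, 0, 0, 1], [0, 0, 0, 0, 1], [0, 0, 0, 0, 1], [0, 0, 0, 0, 1], [0, 0, 0, 0, 1], [0, 0, 0, 0, 1]])

```text
t: 42.3
eef_pos: [607.9, -321.4, 153.1]
tcp_rot: [3.141, 0.001, 1.809]
ft_force: [-0.3, -0.1, 4.2]
opening: 0.464
grip_force: 30.0
```

```bash
python3 -c "
import numpy as np
d=np.array([.826,.564]);print(np.array([556.4,291.1])-70*d)"; python3 plan.py 608.5,-322.6,300,1.81,1,9 475,-120,310,1.4,1,7  460,130,310,0.9,1,8 498.5,251.5,300,0.6,1,6 498.5,251.5,211,0.6,1,6
```

```text
[498.58 251.62]
now [ 607.9 -321.4  153.1] 1.809 open 0.464 F [-0.3 -0.1  4.2] t 42.3
[[0, 0, -16, -0.0, 1.0], [0, 0, -16, -0.0, 1.0], [0, 0, -16, -0.0, 1.0], [0, 0, -16, -0.0, 1.0], [0, 0, -17, -0.0, 1.0], [0, 0, -16, -0.0, 1.0], [0, 0, -17, -0.0, 1.0], [-1, 0, -16, -0.0, 1.0], [0, 0, -17, -0.1, 1.0], [33, -12, -1, 3.0, 1.0], [32, -13, -1, 3.0, 1.0], [31, -15, -2, 4.0, 1.0]]
[[30, -17, -1, 3.0, 1.0], [29, -19, -2, 4.0, 1.0], [28, -20, -1, 3.0, 1.0], [27, -22, -2, 4.0, 1.0], [30, -7, 0, 4.0, 1.0], [30, -10, 0, 3.0, 1.0], [29, -11, 0, 4.0, 1.0], [28, -13, 0, 3.0, 1.0], [28, -15, 0, 4.0, 1.0], [27, -16, 0, 3.0, 1.0], [26, -18, 0, 4.0, 1.0], [24, -20, 0, 3.0, 1.0]]
[[20, -7, 2, 3.0, 1.0], [19, -9, 2, 3.0, 1.0], [19, -9, 2, 3.0, 1.0], [19, -11, 1, 3.0, 1.0], [18, -11, 2, 3.0, 1.0], [17, -13, 1, 2.0, 1.0], [0, 0, 15, 0.1, 1.0], [0, 0, 15, 0.1, 1.0], [0, 0, 15, 0.0, 1.0], [0, 0, 15, 0.1, 1.0], [0, 0, 15, 0.0, 1.0], [0, 0, 14, 0.1, 1.0]]
end [498.4 252.  211.1] 0.599
```

>>> carry_out(motion=[[0, 0, -16, 0, 1], [0, 0, -16, 0, 1], [0, 0, -16, 0, 1], [0, 0, -16, 0, 1], [0, 0, -17, 0, 1], [0, 0, -16, 0, 1], [0, 0, -17, 0, 1], [-1, 0, -16, 0, 1], [0, 0, -17, 0, 1], [33, -12, -1, 3, 1], [32, -13, -1, 3, 1], [31, -15, -2, 4, 1]])

```text
t: 43.5
eef_pos: [549.8, -234.2, 303.0]
tcp_rot: [-3.14, -0.001, 1.632]
ft_force: [0.6, 0.5, -1.4]
opening: 0.459
grip_force: 30.0
```

>>> carry_out(motion=[[30, -17, -1, 3, 1], [29, -19, -2, 4, 1], [28, -20, -1, 3, 1], [27, -22, -2, 4, 1], [30, -7, 0, 4, 1], [30, -10, 0, 3, 1], [29, -11, 0, 4, 1], [28, -13, 0, 3, 1], [28, -15, 0, 4, 1], [27, -16, 0, 3, 1], [26, -18, 0, 4, 1], [24, -20, 0, 3, 1]])

```text
t: 44.7
eef_pos: [459.9, 131.9, 309.4]
tcp_rot: [-3.141, 0.0, 0.898]
ft_force: [0.4, -0.0, -1.0]
opening: 0.458
grip_force: 30.0
```

>>> carry_out(motion=[[20, -7, 2, 3, 1], [19, -9, 2, 3, 1], [19, -9, 2, 3, 1], [19, -11, 1, 3, 1], [18, -11, 2, 3, 1], [17, -13, 1, 2, 1], [0, 0, 15, 0, 1], [0, 0, 15, 0, 1], [0, 0, 15, 0, 1], [0, 0, 15, 0, 1], [0, 0, 15, 0, 1], [0, 0, 14, 0, 1]])

```text
t: 45.9
eef_pos: [498.9, 252.2, 209.6]
tcp_rot: [-3.141, 0.001, 0.604]
ft_force: [-0.4, -0.0, -0.9]
opening: 0.46
grip_force: 30.0
```

```bash
python3 plan.py 556,290.8,211,0.6,1,10
```

```text
now [498.9 252.2 209.6] 0.604 open 0.46 F [-0.4 -0.  -0.9] t 45.9
[[7, 0, 0, 0.0, 1.0], [7, 0, 0, 0.0, 1.0], [7, 0, 0, 0.0, 1.0], [7, 0, 0, 0.0, 1.0], [7, 0, 0, 0.0, 1.0], [7, 0, 0, 0.1, 1.0], [7, 0, 0, 0.0, 1.0], [7, 0, 0, 0.1, 1.0], [6, 0, -1, 0.0, 1.0], [7, 1, 0, 0.1, 1.0]]
end [556.3 290.5 210.6] 0.599
```

>>> carry_out(motion=[[7, 0, 0, 0, 1], [7, 0, 0, 0, 1], [7, 0, 0, 0, 1], [7, 0, 0, 0, 1], [7, 0, 0, 0, 1], [0, 0, 0, 0, 1], [7, 0, 0, 0, 1], [0, 0, 0, 0, 1]])

```text
t: 46.7
eef_pos: [534.3, 276.5, 210.6]
tcp_rot: [3.141, -0.0, 0.604]
ft_force: [-0.8, 0.4, -0.1]
opening: 0.463
grip_force: 30.0
```

>>> carry_out(motion=[[7, 0, 0, 0, 1], [7, 0, 0, 0, 1], [6, 0, 0, 0, 1], [7, 0, 0, 0, 1], [0, 0, 0, 0, 1]])

```text
t: 47.2
eef_pos: [556.6, 291.9, 210.4]
tcp_rot: [3.142, -0.0, 0.605]
ft_force: [-0.1, -0.3, -1.4]
opening: 0.46
grip_force: 30.0
```

>>> carry_out(motion=[[0, 0, 4, 0, 1], [0, 0, 4, 0, 1], [0, 0, 4, 0, 1], [0, 0, 2, 0, 1], [0, 0, 1, 0, 1], [0, 0, 1, 0, 1], [0, 0, 0, 0, 1]])

```text
t: 47.9
eef_pos: [555.9, 291.4, 196.7]
tcp_rot: [3.141, -0.002, 0.605]
ft_force: [-6.6, -3.5, 18.2]
opening: 0.464
grip_force: 30.0
```

The eye is seated on peg 1 (18 N upward). Release and return to the lever.

>>> carry_out(motion=[[0, 0, -1, 0, 1], [0, 0, 0, 0, 0.9], [0, 0, 0, 0, 0.35], [0, 0, 0, 0, 0.35], [0, 0, 0, 0, 0.35], [0, 0, 0, 0, 0.35], [0, 0, -6, 0, 0.35], [0, 0, -15, 0, 0.35], [0, 0, -20, 0, 0.35], [0, 0, -25, 0, 0.35], [0, 0, -25, 0, 0.35]])

```text
t: 49.0
eef_pos: [555.9, 291.4, 287.8]
tcp_rot: [3.142, 0.0, 0.604]
ft_force: [0.5, -0.0, 0.3]
opening: 0.65
grip_force: 0.0
```

```bash
python3 plan.py 500,240,300,0.7,0.55,3 490,60,300,1.1,0.55,7 560,-100,240,1.54,0.55,8 560,-100,190,1.54,0.55,3
```

```text
now [555.9 291.4 287.8] 0.604 open 0.65 F [ 0.5 -0.   0.3] t 49.0
[[-25, 4, -4, -2.0, 0.55], [-25, 2, -4, -2.0, 0.55], [-26, 2, -4, -1.0, 0.55], [-17, 19, 0, -3.0, 0.55], [-18, 18, 0, -3.0, 0.55], [-19, 17, 0, -3.0, 0.55], [-20, 16, 0, -4.0, 0.55], [-22, 14, 0, -3.0, 0.55], [-22, 13, 0, -4.0, 0.55], [-23, 12, 0, -3.0, 0.55], [-14, 17, 7, -3.0, 0.55], [-15, 16, 8, -3.0, 0.55]]
[[-15, 15, 7, -3.0, 0.55], [-16, 15, 8, -3.0, 0.55], [-17, 14, 7, -3.0, 0.55], [-18, 13, 8, -4.0, 0.55], [-18, 11, 7, -3.0, 0.55], [-20, 11, 8, -4.0, 0.55], [0, 0, 17, 0.1, 0.55], [0, 0, 16, 0.1, 0.55], [0, 0, 17, 0.2, 0.55]]
end [ 560.  -100.4  189.8] 1.54
```

>>> carry_out(motion=[[-25, 4, -4, -2, 0.55], [-25, 2, -4, -2, 0.55], [-26, 2, -4, -1, 0.55], [-17, 19, 0, -3, 0.55], [-18, 18, 0, -3, 0.55], [-19, 17, 0, -3, 0.55], [-20, 16, 0, -4, 0.55], [-22, 14, 0, -3, 0.55], [-22, 13, 0, -4, 0.55], [-23, 12, 0, -3, 0.55], [-14, 17, 7, -3, 0.55], [-15, 16, 8, -3, 0.55]])

```text
t: 50.2
eef_pos: [507.5, 18.8, 284.3]
tcp_rot: [3.14, -0.0, 1.2]
ft_force: [0.2, 0.9, -0.1]
opening: 0.451
grip_force: 0.0
```

>>> carry_out(motion=[[-15, 15, 7, -3, 0.55], [-16, 15, 8, -3, 0.55], [-17, 14, 7, -3, 0.55], [-18, 13, 8, -4, 0.55], [-18, 11, 7, -3, 0.55], [-20, 11, 8, -4, 0.55], [0, 0, 17, 0, 0.55], [0, 0, 16, 0, 0.55], [0, 0, 17, 0, 0.55], [0, 0, 0, 0, 0.55]])

```text
t: 51.2
eef_pos: [559.4, -100.3, 187.1]
tcp_rot: [-3.139, -0.001, 1.547]
ft_force: [0.4, -0.4, 1.2]
opening: 0.445
grip_force: 0.0
```

```bash
python3 plan.py 560.5,-100,136,1.54,0.55,5; python3 - <<'E'
# verify hung things by comparison & bystanders unchanged
import cv2,numpy as np
from cell import env
for n,bx in {"side":{"pill":(275,218,22,38),"jar":(318,200,24,30),"tumbler":(318,248,36,45),"peg1 zone":(240,225,38,30),"peg2 zone":(270,265,25,70)},"top":{"pill":(279,206,24,26),"tumbler":(218,262,34,32)}}.items():
    c=env.read_camera(n)["color"];o=np.load(n+".npz")["color"]
    cv2.imwrite(f"pics/{n}_late.png",c[...,::-1])
    for k,(x,y,w,h) in bx.items():
        e=cv2.matchTemplate(c[y-12:y+h+12,x-12:x+w+12],o[y:y+h,x:x+w],cv2.TM_CCOEFF_NORMED);_,v,_,p=cv2.minMaxLoc(e);print(n,k,round(v,3),p[0]-12,p[1]-12)
o=np.load("side.npz")["color"].astype(int);c=cv2.imread("pics/side_late.png")[...,::-1].astype(int)
m=(np.abs(o-c).sum(2)>40)
for r in range(225,345,8):
    q=np.nonzero(m[r,230:300])[0]+230;print(r,q.min() if len(q) else None,q.max() if len(q) else None,len(q),end="; ")
E
```

```text
now [ 559.4 -100.3  187.1] 1.547 open 0.445 F [ 0.4 -0.4  1.2] t 51.2
[[0, 0, 10, 0.1, 0.55], [0, 0, 10, 0.1, 0.55], [0, 0, 10, 0.1, 0.55], [0, 1, 11, 0.0, 0.55], [0, 0, 10, 0.1, 0.55]]
end [ 560.4 -100.3  136.1] 1.54
side pill 1.0 0 0
side jar 0.829 0 0
side tumbler 0.918 0 0
side peg1 zone 0.619 0 0
side peg2 zone 0.54 10 -5
top pill 1.0 0 0
top tumbler 1.0 0 0
225 257 260 4; 233 240 263 16; 241 245 269 24; 249 252 273 22; 257 256 278 22; 265 262 284 21; 273 275 287 12; 281 277 287 11; 289 276 286 11; 297 277 287 9; 305 277 288 12; 313 277 288 12; 321 278 289 12; 329 283 289 7; 337 None None 0;
```

The bystanders haven't moved (zero shift). I'll lower around the lever grip, narrow the fork and bring the lever upright.

>>> carry_out(motion=[[0, 0, 10, 0, 0.55], [0, 0, 10, 0, 0.55], [0, 0, 10, 0, 0.55], [0, 1, 11, 0, 0.55], [0, 0, 10, 0, 0.55], [0, 0, 0, 0, 0.72], [0, 0, 0, 0, 0.72], [0, 0, 0, 0, 0.72]])

```text
t: 52.1
eef_pos: [561.3, -100.4, 138.0]
tcp_rot: [3.141, 0.0, 1.547]
ft_force: [-0.4, 0.7, -0.1]
opening: 0.294
grip_force: 0.0
```

>>> carry_out(motion=[[0, 5, -2, 0, 0.72], [0, 5, -2, 0, 0.72], [0, 5, -2, 0, 0.72], [0, 6, -2, 0, 0.72], [0, 5, -2, 0, 0.72], [0, 6, 1, 0, 0.72], [0, 5, 1, 0, 0.72], [0, 6, 1, 0, 0.72], [0, 6, 1, 0, 0.72], [0, 6, 0, 0, 0.72], [0, 0, 0, 0, 0.72]])

```text
t: 53.2
eef_pos: [617.0, -101.7, 143.3]
tcp_rot: [3.141, 0.0, 1.547]
ft_force: [-0.8, -1.5, 0.9]
opening: 0.281
grip_force: 0.0
```

```bash
python3 plan.py 615.3,-100,142,1.54,0.72,1
```

```text
now [ 617.  -101.7  143.3] 1.547 open 0.281 F [-0.8 -1.5  0.9] t 53.2
[[2, -2, 1, 0.4, 0.72]]
end [615.1 -99.6 142.3] 1.54
```

>>> carry_out(motion=[[1, -2, 1, 0, 0.72], [0, 0, 0, 0, 0.9], [0, 0, 0, 0, 1], [0, 0, 0, 0, 1], [0, 0, 0, 0, 1], [0, 0, 0, 0, 1]])

```text
t: 53.8
eef_pos: [614.0, -100.6, 142.5]
tcp_rot: [-3.141, -0.0, 1.547]
ft_force: [-0.1, 1.1, -1.8]
opening: 0.203
grip_force: 30.0
```

```bash
python3 - <<'E'
from h import *
from cell import env
import cv2
c=env.read_camera("side")["color"];s=env.state();print(s["eef_pos"],s["opening"],s["ft_force"])
# stem: grey pixels between white housing and fingers; print expected hinge/grip px for vertical
print(proj("side",[[615.3,-85,151],[615.3,-100,66],[615.3,-100,100]])+[-.7,1.3])
for r in range(192,206,2):print(r,c[r,262:284].mean(1).astype(int).tolist())
E
```

```text
[ 614.00906119 -100.55784757  142.56142168] 0.2017637474705366 [-1.11734612  1.25946754 -2.35170037]
[[267.13053418 188.04756063]
 [268.29866832 210.6818619 ]
 [268.21792552 200.84757576]]
192 [123, 130, 133, 133, 123, 74, 76, 73, 74, 88, 84, 87, 123, 144, 132, 119, 120, 120, 120, 121, 121, 121]
194 [130, 131, 123, 117, 110, 75, 74, 74, 74, 94, 122, 118, 130, 144, 137, 122, 124, 124, 124, 124, 124, 125]
196 [120, 119, 116, 111, 112, 74, 75, 74, 75, 93, 120, 123, 130, 144, 146, 125, 129, 128, 128, 128, 128, 128]
198 [115, 112, 112, 115, 117, 75, 74, 73, 74, 92, 120, 115, 114, 144, 145, 125, 127, 128, 128, 128, 129, 128]
200 [169, 164, 133, 130, 125, 75, 73, 73, 72, 94, 124, 122, 121, 132, 145, 131, 135, 134, 135, 141, 140, 140]
202 [225, 224, 225, 224, 188, 75, 74, 73, 70, 55, 180, 225, 225, 226, 227, 226, 212, 211, 204, 186, 183, 163]
204 [225, 225, 225, 224, 188, 75, 74, 74, 81, 191, 226, 226, 226, 226, 226, 226, 226, 226, 226, 226, 226, 223]
```

The lever stem is vertical (columns 267–271 at every row). I'll nudge +1 mm, release and lift.

>>> carry_out(motion=[[0, 1, 0, 0, 1], [0, 0, 0, 0, 1], [0, 0, 0, 0, 1], [0, 0, 0, 0, 0.6], [0, 0, 0, 0, 0.5], [0, 0, 0, 0, 0.5], [0, 0, 0, 0, 0.5], [0, 0, -10, 0, 0.5], [0, 0, -25, 0, 0.5], [0, 0, -25, 0, 0.5], [0, 0, -30, 0, 0.5], [0, 0, 0, 0, 0.5]])

```text
t: 55.05
eef_pos: [616.5, -101.0, 237.4]
tcp_rot: [3.135, 0.002, 1.547]
ft_force: [0.3, -0.3, -0.6]
opening: 0.503
grip_force: 0.0
```

>>> carry_out(motion=[[-30, -15, -10, 0, 0.5], [-30, -15, -10, 0, 0.5], [-30, -15, -10, 0, 0.5], [-30, -15, 0, 0, 0.5], [-30, -15, 0, 0, 0.5], [-30, -15, 0, 0, 0.5], [-30, -15, 0, 0, 0.5], [0, 0, 0, 0, 0.5], [0, 0, 0, 0, 0.5]])

```text
t: 55.95
eef_pos: [504.8, -308.4, 262.6]
tcp_rot: [-3.142, -0.0, 1.545]
ft_force: [1.0, 0.4, -0.6]
opening: 0.5
grip_force: 0.0
```

```bash
python3 - <<'E'
from h import *
from cell import env
import cv2
c=env.read_camera("side")["color"];T=env.read_camera("top")["color"].astype(int)
for r in range(184,206,3):
    q=np.nonzero(c[r,255:284].mean(1)<90)[0]+255;print("lever",r,q.min() if len(q) else 0,q.max() if len(q) else 0)
# hanging in top view: changed regions near hooks/pegs vs predicted
o=np.load("top.npz")["color"].astype(int);m=(np.abs(T-o).sum(2)>60).astype(np.uint8);m[:, 300:]=0
n,_,st,ce=cv2.connectedComponentsWithStats(m)
for s,k in zip(st,ce):
    if 25<s[4]<9000:print(s.tolist(),k.round(0))
print({k:proj("top",v).round(0)[0].tolist() for k,v in dict(h1=[676.7,70.5,213],h2=[609,169.7,213],p1=[556,291,206],p2=[500,374,206]).items()})
E
```

```text
lever 184 265 273
lever 187 265 271
lever 190 267 271
lever 193 267 271
lever 196 267 270
lever 199 267 270
lever 202 256 271
lever 205 255 270
[248, 141, 21, 16, 156] [258. 148.]
[270, 141, 9, 10, 44] [275. 145.]
[242, 151, 45, 36, 811] [265. 168.]
[237, 153, 12, 9, 66] [243. 157.]
[225, 167, 7, 8, 27] [228. 170.]
[206, 172, 20, 16, 129] [215. 180.]
[204, 176, 44, 39, 872] [227. 196.]
[150, 199, 40, 24, 451] [171. 211.]
[110, 224, 47, 19, 491] [134. 234.]
[281, 248, 19, 33, 584] [291. 264.]
[229, 341, 71, 25, 915] [266. 352.]
[180, 365, 75, 55, 2572] [221. 397.]
[291, 375, 9, 17, 104] [296. 384.]
[247, 379, 31, 28, 505] [262. 392.]
[267, 406, 33, 14, 279] [284. 415.]
[256, 408, 11, 8, 48] [260. 411.]
{'h1': [264.0, 156.0], 'h2': [218.0, 185.0], 'p1': [163.0, 208.0], 'p2': [124.0, 232.0]}
```

All four items show at their hooks and pegs, and the lever stem stands vertical. I'll hand in.

```bash
python3 -c "
from cell import env
print(env.job_done())"
```

```text
the job is handed in; nothing more can be done
None
```

The job is handed in after about 56 s: I set the dryer lever to its off stop, hung both caddies on the double hooks and both files on the single pegs, then stood the lever straight up. The pill bottle and tumbler showed no movement in the last check before I raised the lever. The jar, partly hidden there, still matched its original spot. The hand-in gave no verdict.

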